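# Set the lemon squeezer's stop screw to a setting block

### The job

Slide the dark wooden setting block gently along its channel until it is fully home against the squeezer's post. Then take the driver and turn the slotted stop screw clockwise until the block just drags beneath its foot: lightly nipped, never clamped hard. Put the driver back upright in its wooden stand, leave the block home and lightly nipped, and leave the other kitchen things alone.

Things in the scene. Friction and masses are not known exactly. Their poses are not given: they have to be found in the camera images.
- press: Yellow plastic lemon squeezer, fixed. Origin on the table below the stop screw's axis; x along the channel towards the post, z up. Base 280 x 66 mm (x -140 to 140), 12 mm thick. A yoke 46 mm wide (x -18 to 62, z 72 to 88 mm) reaches over the channel and carries the screw. Behind the post a juice cup and a fixed raised lever arm, up to x = 185, z = 170 mm.
- post_face (a point): Foot of the post's face, where the channel ends (press x = 30 mm), mid-channel, on the channel's floor 12 mm above the table. Axes as the press's. The channel is 39 mm wide between rails 10 mm high and 12 mm thick that run 165 mm back from here along -x.
- screw: Slotted steel head of the vertical stop screw, 32 mm across, above the yoke. Origin on its axis at the head's top face (108 mm above the table at the start); z up, x along the slot. Slot 7 mm wide, 8 mm deep, 28 mm long, ends open. Clockwise from above lowers it 4 mm per rad (steep thread); it stays where it is left. Turn it with the driver, not the fingers; free turning takes 0.07 to 0.1 N m.
- nip (a point): Point on the screw's axis at the height of the home block's top (46 mm). Above it hangs the screw's black foot, 32 mm across, at the start 1 to 6 mm (unknown) above that height, so it touches after 0.25 to 1.5 rad of screw turn, to be felt. Then each N of foot force adds about 0.007 N m, each rad about 60 N. Just dragging: 3 to 12 N, best 7 N, 0.12 rad past touch; over 25 N is clamped hard.
- block: Setting block of dark wood, 100 (x) x 36 (y) x 34 (z) mm, 0.12 kg, loose in the channel. Origin at the centre of its underside; x along the channel. It starts 30 to 50 mm short of the post; home, its origin lies at press x = -20 mm and its near end at x = -70 mm.
- driver: Flat-blade driver, 0.09 kg, upright in its stand. Origin on its axis under its black collar (40 mm across, 6 mm thick), which rests on the stand's top. Above: square red handle 24 x 24 mm, sides along x and y, 6 to 58 mm above the origin. Below: shank and blade, flat tip 55 mm below the origin; the blade is 18 mm wide along x, 2.5 mm thick along y (0.25 to 0.5 rad play in the slot).
- stand: Wooden block 75 x 75 x 65 mm, fixed to the table, with a vertical square hole 25 mm wide right through it at its centre. Origin at the centre of its underside.
- grater: Bystander: upright stainless grater box, 80 x 100 mm, 206 mm tall. Origin at the centre of its underside.
- bowl: Bystander: blue ceramic bowl, 140 mm across, 60 mm tall. Origin at the centre of its underside.
- pestle: Bystander: wooden pestle standing on its thick end, 44 mm across, 140 mm tall. Origin at the centre of its underside.
- lid: Bystander: small aluminium lid with a knob, 100 mm across, 26 mm tall. Origin at the centre of its underside.
There are look-alikes about, which are no part of the job. What is shaped like the block but blue is not meant.

How it is judged:
By the outcome, as a careful person would: the job done as asked, in the order asked, and still so for the second after the job is handed in, with the robot touching nothing.
It also fails if it takes over 72 s, if anything falls off the work surface, if the arm or the gripper's body presses on something with over 40 N, if the wrist force passes 120 N, or if a joint passes its speed limit or range.

### The arm

A 7-joint arm with a two-finger parallel gripper is mounted at the origin on the work surface. World frame = base frame: x ahead of the robot, y to its left, z up, the work surface at z = 0. Lengths are in m, angles in rad, forces in N, time in s.
With the tool pointing down it reaches from about 0.4 to 0.85 m from the base axis. Payload 10.4 kg.
Tool frame: the origin (TCP) lies midway between the tips of the shut fingers; the grasp point (between the pads) lies 19 mm behind it; z points along the fingers, y is the direction in which the jaws open and shut (so a half turn about z gives the same grasp; the last joint's range is limited). The gripper opens to 85 mm and grips with 20 to 120 N. Pads are 22 mm wide; open, the fingers measure 114 mm over their backs; the gripper's body (76 mm by 85 mm) begins 54 mm behind the grasp point. The pads swing forward as they close: fully open they stand 13 mm farther back than shut.
Start: joints at [1.251, 0.332, -0.065, 1.46, 0.022, 1.35, -0.088], TCP at [0.183, -0.598, 0.231] pointing down, gripper open.
Joint ranges: [-2.6, 2.6], [-0.5, 2.12], [-1.47, 1.34], [0.16, 2.42], [-1.27, 4.41], [0.06, 2.06], [-2.6, 2.6]. Speed limits (rad/s): [2.22, 2.22, 2.79, 2.79, 3.14, 3.14, 3.14].

### API

Orientations are given as a unit quaternion [x, y, z, w].
In Python, from workcell import manip, camera, camera_info, workorder, nets gives the robot as it stands.
- The arm moves only by the tool apply_moves, never from a script. Its argument "commands" is a list of rows, each a list of 5 numbers: the shift along the tool's x, y, z in m, then the turn about the tool's z in degrees, then the gripper command: -1 is fully open, 1 is shut, values between are in proportion. A call has 1 to 5 rows; each row shifts and turns the pose as measured when the row begins, along the tool's axes as they then stand; what a row does not reach is not made up. A row lasts 1/12 s, in which the tool goes at most 41.7 mm and 7.16 degrees, less where a joint would pass 70% of its speed; a pose out of reach is approached as far as the arm can. A call is refused whole if a number of a shift passes 0.0417 or a number of a turn 7.16, either way. A call with a gripper value outside its range is refused whole. The fingers move at their own pace and stop on an object; "squeeze" is the grip in N (left out, the last holds). Time passes only in rows, so rows that do not move let the fingers close. It gives the time, the measured TCP pose, the force and the opening at its end, in the units of the state.
- manip.get_obs(): the state, without advancing time (a new reading comes with each control period).
- camera(name): name is "scene" or "top"; returns (picture, depth): 420x560x3 uint8, red, green, blue; 420x560 float32, m along the optical axis (not along the pixel's ray), 0 where there is no reading.
- camera_info(name): a dict with "camera_matrix" (3x3 intrinsics, pixels), "xyz" and "rotation" of the camera in the world. Camera axes: x right, y down, z forward; pixel columns grow to the right and rows downward; lengths in m; the calibration is good to about 2 mm. A picture is of the moment at which its call begins. camera_info takes no time and is no camera call.
- workorder.hand_in(): hands the job in, once; it reports no verdict.
Trained networks look in the newest picture that a camera, given by its name, has taken for a name from the list of things; names that differ only in an ending like _2 or _b are one class to them, and where a whole thing is asked for, a point or a joint stands for the part that bears it (a point fixed in the world has none). Each returns a list of dicts, best first, with "conf" (0 to 1); they miss things now and then, are a little off and sometimes report something else, mostly with a low value. They report only what shows in the picture. A call takes as long as a camera call. They do not tell look-alikes from the thing itself.
- nets.look_for(camera, thing): "rect" ([left, top, width, height] in pixels, round what is visible of it).
- nets.place_of(camera, thing): "xy" ([column, row] in pixels: a listed point, or the origin of a listed thing).
The state is a dict: "clock": time; "joint_pos": joint angles; "joint_velocities": joint speeds; "tau": joint torques, N m; "position": TCP position; "ee_rot": TCP orientation; "ft_force": force on the tool from outside, world axes, zero at the start; "torque": the same for the moment, N m; "grip_width": opening from 0.0 (shut) to 1.0 (fully open).
Only numpy, scipy, OpenCV 4.12 (cv2) and the standard library are available. Lean on these libraries where they do the work, as an engineer would, in place of code of your own. Each camera call takes 0.05 s, during which the arm holds its last target. There are 200 camera calls.

## Working session

There is one attempt and no reset: what is moved stays moved. The work goes in short steps, Python scripts to look and compute and a tool call to move; the robot and the scene stay as the last step left them, time stands still between calls to the robot, and variables do not carry over. Pictures are saved under pics/ and viewed, about 8 in all and at most 12, crops included, and the job is handed in when it is done.

Besides the shell and the picture viewer there is one more tool, called after "Request:" as name(argument=value, ...) on one line, values as JSON. apply_moves: Moves the arm, as the interface text tells. Its arguments: {"type":"object","properties":{"commands":{"type":"array","items":{"type":"array","items":{"type":"number"}}},"squeeze":{"type":"number"}},"required":["commands"]}

```bash
mkdir -p pics; ls; cat > h.py <<'E'
import numpy as np, cv2
from workcell import manip, camera, camera_info, workorder, nets
def shot(n):
    p,d=camera(n); return p,d
def save(p,f): cv2.imwrite('pics/'+f,cv2.cvtColor(p,cv2.COLOR_RGB2BGR))
def cloud(n,d):
    i=camera_info(n);K=np.array(i['camera_matrix']);R=np.array(i['rotation']);t=np.array(i['xyz'])
    v,u=np.mgrid[:d.shape[0],:d.shape[1]]
    c=np.stack([(u-K[0,2])/K[0,0]*d,(v-K[1,2])/K[1,1]*d,d],-1)
    return c@R.T+t
E
python3 - <<'E'
from h import *
im=[]
for n in('scene','top'):
    p,d=shot(n); save(p,n+'0.png'); np.savez(n+'0.npz',p=p,d=d,w=cloud(n,d))
    i=camera_info(n); print(n,i['xyz'],np.round(i['rotation'],3).tolist(),np.round(i['camera_matrix'],1).tolist())
    im.append(p)
o=manip.get_obs(); print({k:np.round(v,3).tolist() for k,v in o.items()})
E
```

```text
picsTraceback (most recent call last):
  File "<stdin>", line 4, in <module>
  File "h.py", line 10, in cloud
    return c@R.T+t
           ~^~~~
ValueError: matmul: Input operand 1 has a mismatch in its core dimension 0, with gufunc signature (n?,k),(k,m?)->(n?,m?) (size 4 is different from 3)
```

Rotation is a quaternion.

```bash
sed -i "s/R=np.array(i\['rotation'\])/R=Rot.from_quat(i['rotation']).as_matrix()/; 1a from scipy.spatial.transform import Rotation as Rot" h.py
python3 - <<'E'
from h import *
for n in('scene','top'):
    p,d=shot(n); save(p,n+'0.png'); np.savez(n+'0.npz',p=p,d=d,w=cloud(n,d))
    i=camera_info(n); print(n,i['xyz'],np.round(i['rotation'],3).tolist(),np.round(i['camera_matrix'],1).tolist())
o=manip.get_obs(); print({k:np.round(v,3).tolist() for k,v in o.items()})
E
```

```text
scene [1.18905263 0.07339302 0.93358198] [0.639, 0.698, -0.235, -0.22] [[521.6, 0.0, 290.6], [0.0, 521.6, 213.5], [0.0, 0.0, 1.0]]
top [0.43692984 0.04149267 1.31652321] [0.708, -0.704, 0.038, -0.034] [[490.6, 0.0, 280.3], [0.0, 490.6, 212.3], [0.0, 0.0, 1.0]]
{'clock': 0.15, 'joint_pos': [1.251, 0.333, -0.065, 1.461, 0.022, 1.35, -0.089], 'joint_velocities': [0.001, -0.002, 0.002, -0.003, 0.002, -0.002, -0.002], 'tau': [0.001, -62.582, 0.049, -39.185, 0.016, 0.007, -0.0], 'position': [0.183, -0.597, 0.231], 'ee_rot': [0.989, 0.148, -0.0, -0.001], 'ft_force': [-0.517, -0.135, 0.707], 'torque': [-0.026, -0.007, 0.012], 'grip_width': 1.002}
```

View pics/scene0.png

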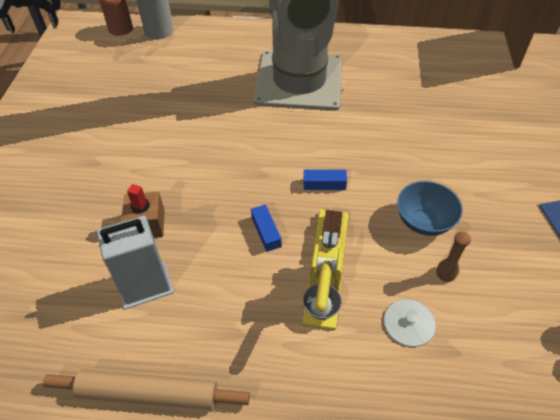

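View pics/top0.png

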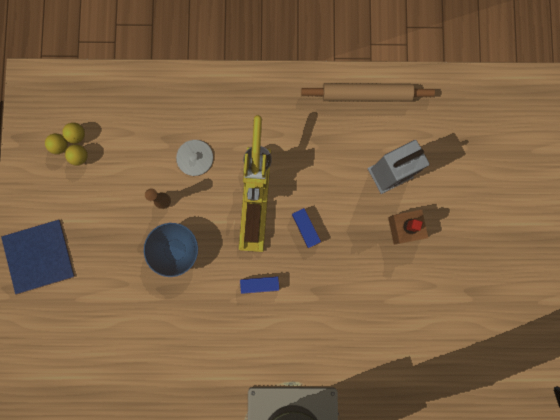

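The pictures show the press with its screw at about top (254,192) and the dark block in its channel at (253,222). The blue blocks at top (307,228) and (260,285) are look-alikes and not meant. The driver in its stand is at top (412,226), with the grater close by at (398,167). I'll measure and confirm with one enlarged crop.

```bash
python3 - <<'E'
from h import *
a=np.load('top0.npz');p,d,w=a['p'],a['d'],a['w'];b=np.load('scene0.npz')
c1=cv2.resize(p[150:260,225:285],None,fx=5,fy=5,interpolation=cv2.INTER_CUBIC)
c2=cv2.resize(p[195:255,380:440],None,fx=5,fy=5,interpolation=cv2.INTER_CUBIC)
c3=cv2.resize(b['p'][170:270,100:180],None,fx=2.5,fy=2.5,interpolation=cv2.INTER_CUBIC)
o=np.zeros((550,620,3),np.uint8);o[:550,:300]=c1;o[:300,310:610]=c2;o[300:550,310:510]=c3
save(o,'crop1.png')
hsv=cv2.cvtColor(p,cv2.COLOR_RGB2HSV);hb=cv2.cvtColor(b['p'],cv2.COLOR_RGB2HSV)
def rep(nm,w,m):
    q=w[m]
    if len(q)<5: print(nm,len(q));return
    r=cv2.minAreaRect(q[:,:2].astype(np.float32)*1000)
    print(nm,len(q),np.round(q.mean(0),4),'rect',np.round(r[0],1),np.round(r[1],1),round(r[2],1),'z',np.round(np.percentile(q[:,2],[5,50,95]),3))
def box(w,x0,x1,y0,y1,z0,z1): return (w[...,0]>x0)&(w[...,0]<x1)&(w[...,1]>y0)&(w[...,1]<y1)&(w[...,2]>z0)&(w[...,2]<z1)
for n,W in(('top',w),('scene',b['w'])):
    print(n)
    s=W[...,:]
    rep('stand top',W,box(W,.3,.5,-.36,-.2,.058,.067))
    rep('handle top',W,box(W,.3,.5,-.36,-.2,.110,.14))
    rep('collar',W,box(W,.3,.5,-.36,-.2,.068,.08))
    rep('press screw top',W,box(W,.3,.65,0,.2,.1,.115))
    rep('yoke',W,box(W,.3,.52,0,.2,.08,.093))
    rep('block top',W,box(W,.3,.55,0,.2,.04,.052))
    rep('press low',W,box(W,.3,.7,.03,.15,.008,.028))
    rep('grater',W,box(W,.4,.7,-.4,-.15,.19,.22))
for n in('top','scene'):
  for t in('screw','driver','stand','block','post_face','press','nip'):
    r=nets.place_of(n,t); print(n,t,[(round(x['conf'],2),np.round(x['xy'],1).tolist()) for x in r[:3]])
E
```

```text
top
stand top 55 [ 0.495  -0.2922  0.0636] rect [ 493.3 -298.4] [10.3 58.8] 0.5 z [0.06  0.064 0.067]
handle top 0
collar 5 [ 0.4964 -0.2857  0.0687] rect [ 497.7 -293.2] [ 4.7 43.9] 7.0 z [0.068 0.069 0.069]
press screw top 120 [0.6106 0.1008 0.1058] rect [621.1  96.7] [37.8 59.8] 83.8 z [0.101 0.106 0.111]
yoke 0
block top 319 [0.5182 0.107  0.0451] rect [455.  111.8] [ 35.9 190. ] 86.2 z [0.041 0.045 0.049]
press low 791 [0.5418 0.1015 0.0182] rect [531.9  99.2] [335.8  94.8] 4.5 z [0.009 0.02  0.025]
grater 151 [ 0.6796 -0.2626  0.2041] rect [ 680.6 -264.1] [11.  69.5] 27.2 z [0.2   0.204 0.208]
scene
stand top 55 [ 0.495  -0.2809  0.0644] rect [ 495.8 -282.8] [11.4 31.9] 7.2 z [0.061 0.065 0.067]
handle top 0
collar 1
press screw top 178 [0.6093 0.1046 0.1062] rect [621.2 104.2] [29.9 58.2] 88.2 z [0.1   0.107 0.11 ]
yoke 0
block top 380 [0.5203 0.1102 0.0461] rect [519.6 110.3] [36.  62.9] 86.2 z [0.043 0.046 0.049]
press low 842 [0.5141 0.1025 0.0196] rect [530.9 101.3] [339.9  99.3] 4.8 z [0.01  0.021 0.026]
grater 305 [ 0.6836 -0.2594  0.2028] rect [ 683.2 -262.2] [13.2 72.1] 25.9 z [0.195 0.204 0.207]
top screw [(0.68, [253.1, 191.8])]
top driver [(0.64, [413.7, 222.5]), (0.4, [194.2, 156.2])]
top stand [(0.59, [408.1, 229.0])]
top block [(0.93, [304.8, 229.6]), (0.93, [258.0, 285.9]), (0.75, [253.2, 224.9])]
top post_face [(0.71, [253.8, 187.3])]
top press [(0.98, [255.6, 200.8])]
top nip [(0.77, [253.5, 198.0]), (0.29, [175.1, 249.1]), (0.19, [251.7, 193.3])]
scene screw [(0.58, [330.8, 238.8])]
scene driver [(0.72, [142.3, 208.7])]
scene stand [(0.69, [142.9, 206.0]), (0.59, [144.7, 223.9])]
scene block [(0.85, [265.7, 231.0]), (0.72, [325.3, 184.3]), (0.56, [328.0, 235.8])]
scene post_face [(0.65, [326.5, 277.5]), (0.51, [449.2, 274.4])]
scene press [(0.62, [328.0, 268.5])]
scene nip [(0.59, [329.7, 253.4])]
```

View pics/crop1.png

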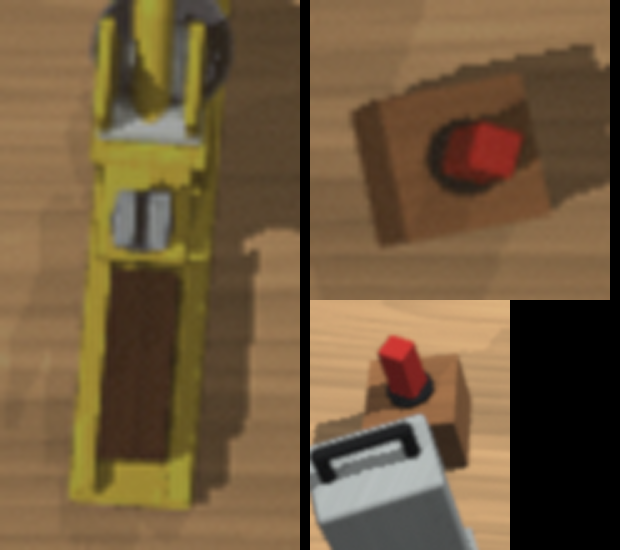

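The crop confirms the dark block in the yellow channel (crop ~(140,360)). The slot runs roughly along the press's x, and the driver's handle is yawed relative to the stand. Next I'll get the precise numbers.

```bash
cat >> h.py <<'E'
def ray(n,uv,z):
    i=camera_info(n);K=np.array(i['camera_matrix']);R=Rot.from_quat(i['rotation']).as_matrix();t=np.array(i['xyz'])
    uv=np.atleast_2d(np.asarray(uv,float)); c=np.c_[(uv[:,0]-K[0,2])/K[0,0],(uv[:,1]-K[1,2])/K[1,1],np.ones(len(uv))]@R.T
    return (t+c*((z-t[2])/c[:,2])[:,None])[:,:2]
def rect(q):
    r=cv2.minAreaRect(np.asarray(q,np.float32)*1000); return np.round(r[0],1).tolist(),np.round(r[1],1).tolist(),round(r[2],1)
E
python3 - <<'E'
from h import *
for n in('top','scene'):
    a=np.load(n+'0.npz');p,d,w=a['p'],a['d'],a['w']
    hsv=cv2.cvtColor(p,cv2.COLOR_RGB2HSV).astype(int);H,S,V=[hsv[...,k] for k in range(3)]
    red=((H<6)|(H>174))&(S>170)&(V>90)&(w[...,1]<-.1)&(w[...,1]>-.5)&(w[...,0]<.7)
    v,u=np.nonzero(red); print(n,'red px',len(u),u.min(),u.max(),v.min(),v.max(),'z',np.round(np.percentile(w[red][:,2],[5,50,95]),3))
    m=red&(w[...,2]>.117); print(' handle top pts',m.sum(),rect(w[m][:,:2]),w[m].mean(0).round(4))
    # brighter top face
    m2=red&(V>np.percentile(V[red],60)); v2,u2=np.nonzero(m2)
    print(' bright red', m2.sum(), rect(ray(n,np.c_[u2,v2],.129)))
    x,y,z=w[...,0],w[...,1],w[...,2]
    m=(x>.4)&(x<.65)&(y<-.18)&(y>-.42)&(z>.057)&(z<.070)&~red
    k=cv2.connectedComponentsWithStats(m.astype(np.uint8)); print(' stand comps',k[2][1:][k[2][1:,4]>10].tolist())
    for j in range(1,k[0]):
        if k[2][j,4]>60:
            vv,uu=np.nonzero(k[1]==j); print('  stand',rect(ray(n,np.c_[uu,vv],.065)))
    # press yellow top surfaces
    yel=(H>20)&(H<32)&(S>150)&(V>100)&(x>.3)&(x<.85)&(y>0)&(y<.2)
    m=yel&(z<.027)&(z>.017)&(x<.50);vv,uu=np.nonzero(m); print(' rails',m.sum(),rect(ray(n,np.c_[uu,vv],.022)))
    dk=(V<90)&(x>.35)&(x<.65)&(y>.05)&(y<.16)&(z>.038)&(z<.055)
    k=cv2.connectedComponentsWithStats(dk.astype(np.uint8));j=1+np.argmax(k[2][1:,4]);vv,uu=np.nonzero(k[1]==j)
    print(' block',len(vv),rect(ray(n,np.c_[uu,vv],.046)))
    gr=(S<60)&(V>110)&(x>.45)&(x<.6)&(y>.05)&(y<.17)&(z>.095)&(z<.115)
    vv,uu=np.nonzero(gr); print(' screwhead',len(vv),rect(ray(n,np.c_[uu,vv],.108)),ray(n,np.c_[uu,vv],.108).mean(0).round(4), uu.min(),uu.max(),vv.min(),vv.max())
E
```

```text
top red px 99 407 421 220 229 z [0.111 0.122 0.126]
 handle top pts 86 ([531.3, -299.2], [21.9, 23.8], 73.7) [ 0.5308 -0.2989  0.1221]
 bright red 38 ([530.4, -296.4], [14.6, 17.1], 88.7)
 stand comps [[382, 180, 7, 8, 14], [393, 210, 35, 34, 681]]
  stand ([530.6, -299.5], [74.8, 77.5], 11.1)
 rails 84 ([484.5, 109.7], [26.3, 63.2], 0.3)
 block 530 ([539.4, 105.9], [36.3, 98.9], 86.2)
 screwhead 15 ([595.4, 102.8], [5.0, 22.4], 0.4) [0.5959 0.1011] 248 257 197 199
scene red px 215 128 145 185 208 z [0.078 0.116 0.124]
 handle top pts 104 ([534.6, -297.0], [23.4, 22.7], 64.2) [ 0.5348 -0.2959  0.122 ]
 bright red 86 ([538.6, -292.6], [23.3, 19.7], 73.0)
 stand comps [[121, 192, 39, 30, 673]]
  stand ([534.2, -296.4], [81.4, 76.9], 11.2)
 rails 103 ([487.7, 112.4], [62.5, 26.9], 86.3)
 block 270 ([523.5, 110.1], [31.9, 56.2], 87.9)
 screwhead 32 ([598.1, 105.4], [26.1, 9.1], 84.4) [0.5971 0.1049] 324 337 231 235
```

```bash
python3 - <<'E'
from h import *
print('screw top',ray('top',[[252.8,193.6],[253.1,191.8]],.108).round(4).tolist(),'scene net',ray('scene',[[330.8,238.8]],.108).round(4).tolist())
a=np.load('top0.npz');b=np.load('scene0.npz')
# oriented: use both cams, gray bright pixels around
o=np.zeros((600,800,3),np.uint8)
o[:,:400]=cv2.resize(a['p'][179:209,243:263],(400,600),interpolation=cv2.INTER_NEAREST)
o[:,400:]=cv2.resize(b['p'][220:265,315:345],(400,600),interpolation=cv2.INTER_NEAREST)
save(o,'crop2.png')
for n in('top','scene'):
    print(n,'rail near corner etc')
    a=np.load(n+'0.npz');w=a['w'];p=a['p']
    hsv=cv2.cvtColor(p,cv2.COLOR_RGB2HSV).astype(int);H,S,V=[hsv[...,k] for k in range(3)]
    red=((H<8)|(H>172))&(S>140)&(V>70)&(w[...,1]<-.1)&(w[...,1]>-.5)&(w[...,0]<.7)&(w[...,2]>.117)
    v,u=np.nonzero(red);print(' handle@.123',red.sum(),rect(ray(n,np.c_[u,v],.123)))
    # fit square by yaw for max overlap/min spread
    q=ray(n,np.c_[u,v],.123);c=q.mean(0);best=[]
    for t in range(-45,45,3):
        th=np.radians(t);r=(q-c)@np.array([[np.cos(th),-np.sin(th)],[np.sin(th),np.cos(th)]]);best.append((np.mean(np.abs(r).max(1)),t))
    print(sorted(best)[:4])
    r=(w[...,2]>.19)&(w[...,0]>.5)&(w[...,1]<-.15)&(w[...,1]>-.4);v,u=np.nonzero(r);print(' grater',rect(w[r][:,:2]))
E
```

```text
screw top [[0.6064, 0.1022], [0.6109, 0.1015]] scene net [[0.6096, 0.1068]]
top rail near corner etc
 handle@.123 94 ([530.9, -299.1], [23.9, 23.4], 71.8)
[(np.float64(0.008068630513032585), -21), (np.float64(0.00807661444747032), -18), (np.float64(0.008086953928504179), -15), (np.float64(0.00809139518294551), -24)]
 grater ([681.1, -265.1], [11.0, 71.8], 27.2)
scene rail near corner etc
 handle@.123 121 ([535.5, -295.9], [26.4, 26.6], 73.0)
[(np.float64(0.008551737615837263), -15), (np.float64(0.008554438053336727), -18), (np.float64(0.00855664059319408), -12), (np.float64(0.00856289775844381), -21)]
 grater ([683.3, -262.1], [13.6, 72.0], 27.3)
```

View pics/crop2.png

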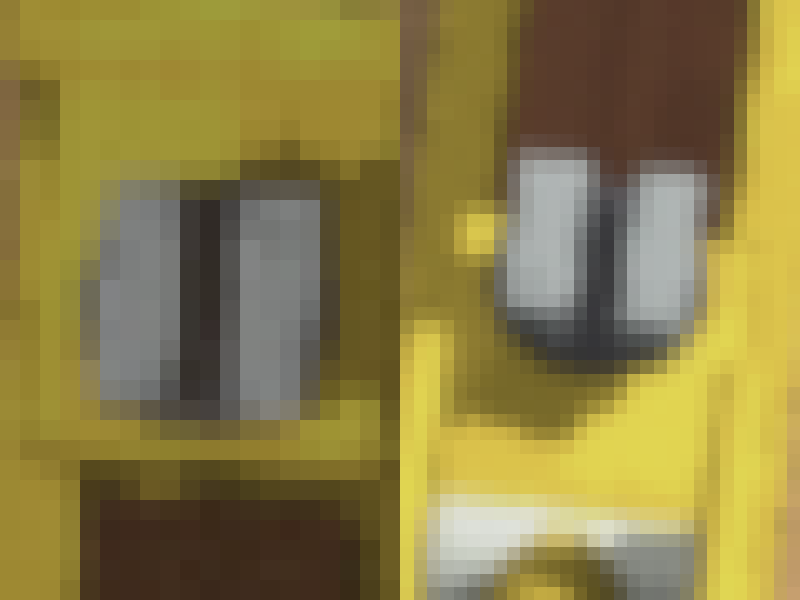

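The crop shows the screw head at top (252.9,193.4) and scene (330,237.5), with the slot nearly along the press's x (about -5°). Estimates averaged over both cameras:
- Screw axis: (.607,.1035).
- Press yaw: -3.8°.
- Block centre: (.541,.107), about 46 mm short.
- Driver axis: (.533,-.2975).

```bash
cat > plan.py <<'E'
import sys; from h import *
def yaw(o): return np.degrees(np.arctan2(*Rot.from_quat(o['ee_rot']).as_matrix()[[1,0],0]))
def plan(wps,step=.04,dt=7.0):
    o=manip.get_obs();x=np.array(o['position']);ps=yaw(o);rows=[]
    print('at',x.round(4),'yaw',ps.round(1),'t',round(float(o['clock']),2),'F',np.round(o['ft_force'],1),'g',round(float(o['grip_width']),3),'j',np.round(o['joint_pos'],2))
    for X,P,g in wps:
        X=np.array(X,float)
        for _ in range(80):
            d=X-x;e=(P-ps+180)%360-180
            if np.linalg.norm(d)<.0006 and abs(e)<.3: break
            k=max(np.linalg.norm(d)/step,abs(e)/dt,1);d=d/k;e=e/k;c,s=np.cos(np.radians(ps)),np.sin(np.radians(ps))
            r=np.round([d[0]*c+d[1]*s,d[0]*s-d[1]*c,-d[2]],3);t=round(-e,1);rows.append([*map(float,r),float(t),g])
            x=x+[r[0]*c+r[1]*s,r[0]*s-r[1]*c,-r[2]];ps-=t
    for i in range(0,len(rows),5): print(rows[i:i+5])
E
python3 - <<'E'
from plan import *
plan([((.42,-.18,.235),50,1),((.456,.1132,.16),86.2,1)])
E
```

```text
at [ 0.1828 -0.5977  0.2314] yaw 17.0 t 0.85 F [-0.6  0.6 -0.1] g 0.998 j [ 1.25  0.33 -0.06  1.46  0.02  1.35 -0.09]
[[0.029, -0.027, -0.0, -2.7, 1], [0.03, -0.026, -0.0, -2.7, 1], [0.032, -0.025, -0.0, -2.8, 1], [0.033, -0.023, -0.0, -2.8, 1], [0.034, -0.021, -0.0, -2.7, 1]]
[[0.035, -0.02, -0.001, -2.8, 1], [0.036, -0.018, -0.0, -2.8, 1], [0.036, -0.017, -0.001, -2.7, 1], [0.037, -0.015, -0.0, -2.8, 1], [0.038, -0.013, -0.001, -2.7, 1]]
[[0.039, -0.011, -0.0, -2.8, 1], [0.038, -0.009, -0.001, -2.7, 1], [0.033, -0.021, 0.01, -4.7, 1], [0.034, -0.018, 0.01, -4.8, 1], [0.036, -0.015, 0.01, -4.8, 1]]
[[0.037, -0.013, 0.01, -4.7, 1], [0.038, -0.009, 0.01, -4.8, 1], [0.038, -0.006, 0.01, -4.8, 1], [0.039, -0.004, 0.01, -4.7, 1], [0.023, 0.0, 0.005, -2.9, 1]]
```

Request:
apply_moves(commands=[[0.029,-0.027,0,-2.7,1],[0.03,-0.026,0,-2.7,1],[0.032,-0.025,0,-2.8,1],[0.033,-0.023,0,-2.8,1],[0.034,-0.021,0,-2.7,1]], squeeze=30)

```text
clock: 1.27
position: [0.2783, -0.4248, 0.2288]
ee_rot: [0.965, 0.262, -0.002, 0.0]
ft_force: [1.0, -0.2, -0.2]
grip_width: 0.299
```

Request:
apply_moves(commands=[[0.035,-0.02,0,-2.8,1],[0.036,-0.018,0,-2.8,1],[0.036,-0.017,0,-2.7,1],[0.037,-0.015,0,-2.8,1],[0.038,-0.013,0,-2.7,1]])

```text
clock: 1.68
position: [0.3788, -0.242, 0.2289]
ee_rot: [0.925, 0.381, -0.002, 0.002]
ft_force: [0.9, -0.9, 0.2]
grip_width: 0.002
```

```bash
python3 - <<'E'
from plan import *
plan([((.42,-.18,.235),50,1),((.456,.1132,.16),86.2,1)])
E
```

```text
at [ 0.3788 -0.242   0.2289] yaw 44.8 t 1.68 F [ 0.9 -0.9  0.2] g 0.002 j [ 0.9  -0.04 -0.42  1.88 -0.01  1.29 -0.31]
[[0.039, -0.008, -0.003, -2.8, 1], [0.034, -0.005, -0.003, -2.4, 1], [0.033, -0.021, 0.01, -4.7, 1], [0.034, -0.018, 0.01, -4.8, 1], [0.036, -0.016, 0.01, -4.7, 1]]
[[0.037, -0.013, 0.01, -4.8, 1], [0.038, -0.009, 0.01, -4.8, 1], [0.038, -0.006, 0.01, -4.8, 1], [0.039, -0.003, 0.009, -4.8, 1], [0.023, -0.001, 0.006, -2.8, 1]]
```

Request:
apply_moves(commands=[[0.039,-0.008,-0.003,-2.8,1],[0.034,-0.005,-0.003,-2.4,1],[0.033,-0.021,0.01,-4.7,1],[0.034,-0.018,0.01,-4.8,1],[0.036,-0.016,0.01,-4.7,1]])

```text
clock: 2.1
position: [0.4384, -0.0571, 0.2069]
ee_rot: [0.843, 0.538, -0.0, 0.005]
ft_force: [1.8, -0.2, -0.3]
grip_width: -0.001
```

Request:
apply_moves(commands=[[0.037,-0.013,0.01,-4.8,1],[0.038,-0.009,0.01,-4.8,1],[0.038,-0.006,0.01,-4.8,1],[0.039,-0.003,0.009,-4.8,1],[0.023,-0.001,0.006,-2.8,1]])

```text
clock: 2.52
position: [0.4549, 0.1309, 0.1603]
ee_rot: [0.717, 0.697, 0.001, 0.008]
ft_force: [-0.4, -1.1, 0.1]
grip_width: -0.003
```

```bash
python3 - <<'E'
from plan import *
plan([((.453,.1134,.035),86.2,1),((.473,.112,.035),86.2,1)])
E
```

```text
at [0.4549 0.1309 0.1603] yaw 88.4 t 2.52 F [-0.4 -1.1  0.1] g -0.003 j [ 0.44  0.12 -0.86  1.91  0.12  1.15 -0.49]
[[-0.006, -0.0, 0.04, 0.7, 1], [-0.005, -0.001, 0.04, 0.7, 1], [-0.006, -0.0, 0.04, 0.7, 1], [-0.001, -0.0, 0.005, 0.1, 1], [0.0, 0.02, 0.0, 0.0, 1]]
```

Request:
apply_moves(commands=[[-0.006,0,0.03,0.7,1],[-0.006,-0.001,0.035,0.7,1],[-0.005,0,0.035,0.7,1],[-0.001,0,0.024,0.1,1],[0,0.002,0,0,1]])

```text
clock: 2.93
position: [0.4574, 0.1214, 0.0336]
ee_rot: [0.724, 0.689, 0.005, 0.008]
ft_force: [-1.3, 0.0, -0.7]
grip_width: -0.001
```

```bash
python3 - <<'E'
from plan import *
plan([((.453,.1134,.034),86.2,1)])
p,d=shot('top');q,_=shot('scene')
o=np.zeros((500,760,3),np.uint8)
o[:,:380]=cv2.resize(p[140:265,215:310],(380,500));o[:,380:]=cv2.resize(q[150:290,270:376],(380,500));save(o,'c3.png')
E
```

```text
at [0.4574 0.1214 0.0336] yaw 87.2 t 2.93 F [-1.3  0.  -0.7] g -0.001 j [ 0.37  0.32 -0.8   2.03  0.31  0.89 -0.65]
[[-0.008, -0.004, -0.0, 1.0, 1]]
```

View pics/c3.png

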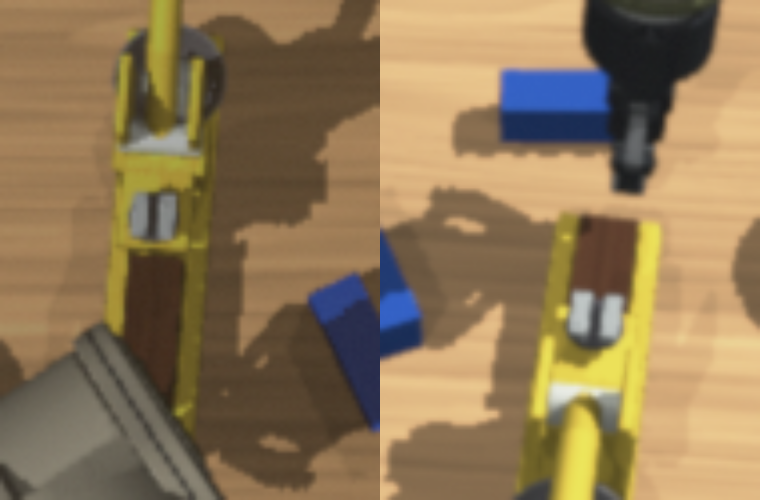

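The fingers are shut behind the block and about 8 mm left of the channel line (finger tip at scene crop (630,185)). The blue block behind is untouched. I'll correct sideways, then push slowly.

Request:
apply_moves(commands=[[-0.008,0,0,1.0,1],[0,0.006,0,0,1],[0,0.006,0,0,1],[0,0.006,0,0,1]])

```text
clock: 3.37
position: [0.4824, 0.1126, 0.0443]
ee_rot: [0.731, 0.682, 0.01, 0.012]
ft_force: [-0.7, -0.0, 1.1]
grip_width: -0.003
```

Request:
apply_moves(commands=[[0,0.005,0,0,1],[0,0.005,0,0,1],[0,0.005,0,0,1],[0,0.005,0,0,1],[0,0.005,0,0,1]])

```text
clock: 3.78
position: [0.5126, 0.1107, 0.0476]
ee_rot: [0.731, 0.682, 0.012, 0.014]
ft_force: [-0.3, 0.4, -0.3]
grip_width: -0.001
```

```bash
python3 - <<'E'
from plan import *
plan([((.510,.1098,.034),86.2,1)],.004)
E
```

```text
at [0.5126 0.1107 0.0476] yaw 86.0 t 3.78 F [-0.3  0.4 -0.3] g -0.001 j [ 0.36  0.38 -0.76  1.92  0.35  0.94 -0.64]
[[-0.0, -0.001, 0.004, -0.1, 1], [-0.0, -0.001, 0.004, -0.1, 1], [-0.001, -0.0, 0.004, -0.0, 1], [-0.0, -0.001, 0.002, -0.0, 1], [-0.0, 0.0, -0.0, -0.0, 1]]
[[-0.0, 0.0, -0.0, -0.0, 1], [-0.0, 0.0, -0.0, -0.0, 1], [-0.0, 0.0, -0.0, -0.0, 1], [-0.0, 0.0, -0.0, -0.0, 1], [-0.0, 0.0, -0.0, -0.0, 1]]
[[-0.0, 0.0, -0.0, -0.0, 1], [-0.0, 0.0, -0.0, -0.0, 1], [-0.0, 0.0, -0.0, -0.0, 1], [-0.0, 0.0, -0.0, -0.0, 1], [-0.0, 0.0, -0.0, -0.0, 1]]
[[-0.0, 0.0, -0.0, -0.0, 1], [-0.0, 0.0, -0.0, -0.0, 1], [-0.0, 0.0, -0.0, -0.0, 1], [-0.0, 0.0, -0.0, -0.0, 1], [-0.0, 0.0, -0.0, -0.0, 1]]
[[-0.0, 0.0, -0.0, -0.0, 1], [-0.0, 0.0, -0.0, -0.0, 1], [-0.0, 0.0, -0.0, -0.0, 1], [-0.0, 0.0, -0.0, -0.0, 1], [-0.0, 0.0, -0.0, -0.0, 1]]
[[-0.0, 0.0, -0.0, -0.0, 1], [-0.0, 0.0, -0.0, -0.0, 1], [-0.0, 0.0, -0.0, -0.0, 1], [-0.0, 0.0, -0.0, -0.0, 1], [-0.0, 0.0, -0.0, -0.0, 1]]
[[-0.0, 0.0, -0.0, -0.0, 1], [-0.0, 0.0, -0.0, -0.0, 1], [-0.0, 0.0, -0.0, -0.0, 1], [-0.0, 0.0, -0.0, -0.0, 1], [-0.0, 0.
[... 587 characters left out ...]
.0, 0.0, -0.0, -0.0, 1], [-0.0, 0.0, -0.0, -0.0, 1], [-0.0, 0.0, -0.0, -0.0, 1], [-0.0, 0.0, -0.0, -0.0, 1], [-0.0, 0.0, -0.0, -0.0, 1]]
[[-0.0, 0.0, -0.0, -0.0, 1], [-0.0, 0.0, -0.0, -0.0, 1], [-0.0, 0.0, -0.0, -0.0, 1], [-0.0, 0.0, -0.0, -0.0, 1], [-0.0, 0.0, -0.0, -0.0, 1]]
[[-0.0, 0.0, -0.0, -0.0, 1], [-0.0, 0.0, -0.0, -0.0, 1], [-0.0, 0.0, -0.0, -0.0, 1], [-0.0, 0.0, -0.0, -0.0, 1], [-0.0, 0.0, -0.0, -0.0, 1]]
[[-0.0, 0.0, -0.0, -0.0, 1], [-0.0, 0.0, -0.0, -0.0, 1], [-0.0, 0.0, -0.0, -0.0, 1], [-0.0, 0.0, -0.0, -0.0, 1], [-0.0, 0.0, -0.0, -0.0, 1]]
[[-0.0, 0.0, -0.0, -0.0, 1], [-0.0, 0.0, -0.0, -0.0, 1], [-0.0, 0.0, -0.0, -0.0, 1], [-0.0, 0.0, -0.0, -0.0, 1], [-0.0, 0.0, -0.0, -0.0, 1]]
```

```bash
sed -i 's/range(80)/range(40)/; s/<.0006/<.0012/' plan.py; python3 - <<'E'
from plan import *
o=manip.get_obs();print(Rot.from_quat(o['ee_rot']).as_matrix().round(3).tolist())
p,d=shot('top');q,_=shot('scene')
o=np.zeros((500,760,3),np.uint8)
o[:,:380]=cv2.resize(p[140:265,215:310],(380,500));o[:,380:]=cv2.resize(q[150:290,270:376],(380,500));save(o,'c4.png')
E
```

```text
[[0.07, 0.997, 0.035], [0.998, -0.07, -0.004], [-0.002, 0.036, -0.999]]
```

View pics/c4.png

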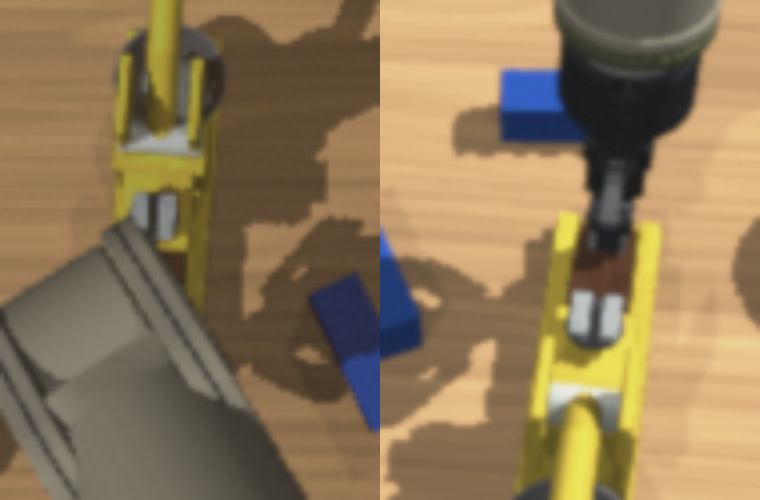

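The fingers rose during the approach and now hover just over the block's top instead of behind it (scene crop (605,240)), with no force on them. I'll back off, descend lower with settling rows, and push in small steps.

Request:
apply_moves(commands=[[0,-0.005,-0.01,0,1],[0,-0.03,-0.003,0,1],[0,-0.022,0,0,1],[0,0,0,0,1],[0,0,0,0,1]])

```text
clock: 4.3
position: [0.4515, 0.1157, 0.06]
ee_rot: [0.731, 0.682, 0.011, 0.013]
ft_force: [0.6, -0.0, -0.8]
grip_width: 0.002
```

```bash
python3 - <<'E'
from plan import *
plan([((.456,.1134,.030),86.2,1)])
E
```

```text
at [0.4515 0.1157 0.06  ] yaw 86.0 t 4.3 F [ 0.6 -0.  -0.8] g 0.002 j [ 0.41  0.24 -0.83  2.05  0.24  0.92 -0.62]
[[-0.002, 0.005, 0.03, -0.2, 1]]
```

Request:
apply_moves(commands=[[-0.001,0,0.016,0,1],[-0.001,0,0.016,0,1],[0,0,0,0,1],[0,0,0,0,1]])

```text
clock: 4.63
position: [0.4542, 0.1137, 0.0299]
ee_rot: [0.731, 0.682, 0.012, 0.015]
ft_force: [0.2, 0.4, 0.2]
grip_width: 0.003
```

Request:
apply_moves(commands=[[0,0.006,0,0,1],[0,0.005,0,0,1],[0,0,0,0,1]])

```text
clock: 4.88
position: [0.4675, 0.1131, 0.0323]
ee_rot: [0.731, 0.682, 0.013, 0.015]
ft_force: [0.3, -0.5, -0.8]
grip_width: 0.0
```

Request:
apply_moves(commands=[[0,0.004,0.0015,0,1],[0,0.004,0.0015,0,1],[0,0.004,0.0015,0,1],[0,0,0,0,1]])

```text
clock: 5.22
position: [0.4826, 0.1123, 0.0293]
ee_rot: [0.731, 0.682, 0.014, 0.016]
ft_force: [-0.1, -0.4, -0.4]
grip_width: -0.0
```

Request:
apply_moves(commands=[[0,0.004,0.001,0,1],[0,0.004,0.001,0,1],[0,0.004,0.001,0,1],[0,0,0,0,1]])

```text
clock: 5.55
position: [0.4953, 0.1114, 0.0262]
ee_rot: [0.731, 0.682, 0.013, 0.015]
ft_force: [-0.4, 0.3, -0.5]
grip_width: 0.003
```

Request:
apply_moves(commands=[[-0.0005,0.004,0,0,1],[-0.0005,0.004,0,0,1],[0,0.004,0,0,1],[0,0,0,0,1]])

```text
clock: 5.88
position: [0.5082, 0.1094, 0.0264]
ee_rot: [0.731, 0.682, 0.013, 0.015]
ft_force: [-0.4, 0.1, 0.3]
grip_width: -0.002
```

Request:
apply_moves(commands=[[0,0.003,0,0,1],[0,0.002,0,0,1],[0,0.002,0,0,1],[0,0,0,0,1]])

```text
clock: 6.22
position: [0.5159, 0.1088, 0.0267]
ee_rot: [0.731, 0.682, 0.013, 0.015]
ft_force: [0.4, 0.2, 0.7]
grip_width: 0.002
```

```bash
python3 - <<'E'
from plan import *
plan([((.523,.109,.030),86.2,1)])
q,d=shot('scene')
save(cv2.resize(q[170:270,280:370],(720,600)[::1] if 0 else (540,600)),'c5.png')
E
```

```text
at [0.5159 0.1088 0.0267] yaw 86.0 t 6.22 F [0.4 0.2 0.7] g 0.002 j [ 0.34  0.42 -0.75  1.93  0.38  0.9  -0.66]
[[0.001, 0.007, -0.003, -0.2, 1]]
```

View pics/c5.png

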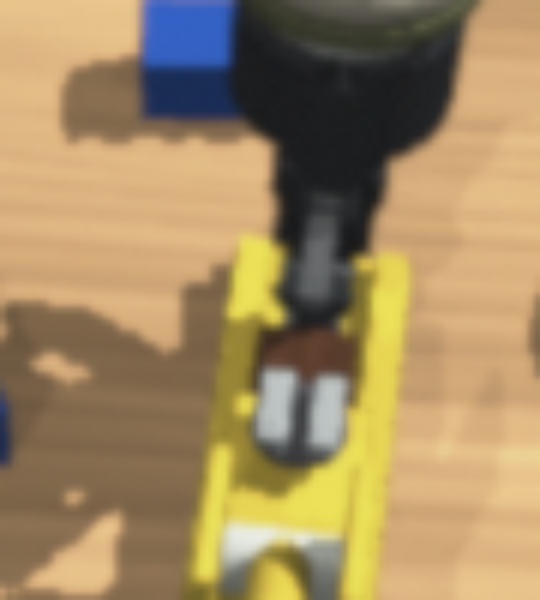

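The finger is now behind the block (near end at crop (305,330)) and the block is sliding. I'll continue in small steps until the post is felt.

Request:
apply_moves(commands=[[0,0.002,0,0,1],[0,0.002,0,0,1],[0,0.002,0,0,1],[0,0,0,0,1]])

```text
clock: 6.6
position: [0.522, 0.1084, 0.0269]
ee_rot: [0.731, 0.682, 0.013, 0.015]
ft_force: [0.2, 0.0, -0.3]
grip_width: 0.003
```

Request:
apply_moves(commands=[[0,0.001,0,0,1],[0,0.001,0,0,1],[0,0,0,0,1]])

```text
clock: 6.85
position: [0.5242, 0.1083, 0.027]
ee_rot: [0.731, 0.682, 0.013, 0.015]
ft_force: [-0.5, 0.2, -0.1]
grip_width: -0.006
```

Request:
apply_moves(commands=[[0,0.001,0,0,1],[0,0.001,0,0,1],[0,0,0,0,1]])

```text
clock: 7.1
position: [0.5247, 0.1083, 0.0268]
ee_rot: [0.731, 0.682, 0.012, 0.014]
ft_force: [0.5, 0.5, -0.7]
grip_width: -0.002
```

Request:
apply_moves(commands=[[0,0.0015,0,0,1],[0,0.0015,0,0,1],[0,0,0,0,1]])

```text
clock: 7.35
position: [0.5246, 0.1084, 0.0263]
ee_rot: [0.731, 0.682, 0.009, 0.012]
ft_force: [0.2, -0.0, 0.4]
grip_width: -0.001
```

Request:
apply_moves(commands=[[0,0.002,0,0,1]])

```text
clock: 7.43
position: [0.525, 0.1084, 0.0261]
ee_rot: [0.731, 0.683, 0.007, 0.012]
ft_force: [-15.6, 0.4, 12.4]
grip_width: -0.001
```

```bash
python3 - <<'E'
from plan import *
plan([((.523,.109,.030),86.2,1)])
print(manip.get_obs()['torque'],manip.get_obs()['tau'])
E
```

```text
at [0.525  0.1084 0.0261] yaw 86.1 t 7.43 F [-15.6   0.4  12.4] g -0.001 j [ 0.33  0.44 -0.74  1.89  0.39  0.93 -0.66]
[[0.0, -0.002, -0.004, -0.1, 1]]
[ 0.01313303  3.18420187 -0.04758081] [ 2.10321017e+00 -5.09896088e+01 -7.15087160e+00 -3.59822702e+01
  2.52784498e+00 -4.70048904e+00 -2.02002015e-02]
```

The post is felt: 15 N at TCP x=.525, where the block stopped moving. I'll retreat and go for the driver.

Request:
apply_moves(commands=[[0,-0.01,0,0,1],[0,-0.015,0,0,1],[0,0,-0.04,0,1],[0,0,-0.04,0,1],[0,0,-0.04,0,-1]])

```text
clock: 7.85
position: [0.4922, 0.1097, 0.1411]
ee_rot: [0.73, 0.683, 0.003, 0.007]
ft_force: [1.8, 0.2, 1.0]
grip_width: 0.13
```

```bash
python3 - <<'E'
from plan import *
plan([((.46,-.1,.24),80,-1),((.533,-.2975,.19),72,-1)])
E
```

```text
at [0.4922 0.1097 0.1411] yaw 86.1 t 7.85 F [1.8 0.2 1. ] g 0.13 j [ 0.44  0.22 -0.83  1.86  0.2   1.12 -0.53]
[[-0.036, -0.003, -0.017, 1.0, -1], [-0.036, -0.002, -0.017, 1.1, -1], [-0.036, -0.002, -0.017, 1.0, -1], [-0.036, -0.001, -0.017, 1.1, -1], [-0.036, -0.001, -0.017, 1.0, -1]]
[[-0.032, 0.0, -0.014, 0.9, -1], [-0.034, 0.02, 0.009, 1.5, -1], [-0.033, 0.021, 0.009, 1.5, -1], [-0.033, 0.021, 0.009, 1.5, -1], [-0.032, 0.022, 0.01, 1.5, -1]]
[[-0.031, 0.023, 0.009, 1.5, -1], [-0.012, 0.01, 0.004, 0.5, -1]]
```

Request:
apply_moves(commands=[[-0.036,-0.003,-0.017,1.0,-1],[-0.036,-0.002,-0.017,1.1,-1],[-0.036,-0.002,-0.017,1.0,-1],[-0.036,-0.001,-0.017,1.1,-1],[-0.036,-0.001,-0.017,1.0,-1]])

```text
clock: 8.27
position: [0.4675, -0.0645, 0.2385]
ee_rot: [0.756, 0.654, 0.011, 0.012]
ft_force: [0.5, -0.2, -0.0]
grip_width: 0.85
```

Request:
apply_moves(commands=[[-0.032,0,-0.014,0.9,-1],[-0.034,0.02,0.009,1.5,-1],[-0.033,0.021,0.009,1.5,-1],[-0.033,0.021,0.009,1.5,-1],[-0.02,0.015,0.005,1,-1]])

```text
clock: 8.68
position: [0.5168, -0.2428, 0.234]
ee_rot: [0.795, 0.606, 0.013, 0.022]
ft_force: [0.1, -0.5, -0.8]
grip_width: 1.005
```

```bash
python3 - <<'E'
from plan import *
plan([((.533,-.2975,.19),72,-1)])
E
```

```text
at [ 0.5168 -0.2428  0.234 ] yaw 74.6 t 8.68 F [ 0.1 -0.5 -0.8] g 1.005 j [ 0.84  0.22 -0.56  1.63  0.12  1.28 -0.  ]
[[-0.027, 0.017, 0.024, 1.5, -1], [-0.021, 0.014, 0.02, 1.1, -1]]
```

Request:
apply_moves(commands=[[-0.026,0.016,0.024,1.5,-1],[-0.02,0.013,0.02,1.1,-1],[0,0,0,0,-1],[0,0,0,0,-1]])

```text
clock: 9.02
position: [0.5355, -0.3066, 0.1896]
ee_rot: [0.812, 0.583, 0.014, 0.024]
ft_force: [-0.1, 0.4, 0.5]
grip_width: 0.996
```

```bash
python3 - <<'E'
from plan import *
plan([((.533,-.2975,.14),72,-1)])
print(Rot.from_quat(manip.get_obs()['ee_rot']).as_matrix().round(3).tolist())
E
```

```text
at [ 0.5355 -0.3066  0.1896] yaw 71.3 t 9.02 F [-0.1  0.4  0.5] g 0.996 j [ 0.86  0.34 -0.51  1.57  0.18  1.22 -0.01]
[[0.006, -0.004, 0.039, -0.5, -1], [0.002, -0.001, 0.011, -0.2, -1]]
[[0.32, 0.946, 0.051], [0.947, -0.319, -0.023], [-0.005, 0.055, -0.998]]
```

```bash
python3 - <<'E'
s=open('plan.py').read()
s=s.replace("rows=[]\n","rows=[];R=Rot.from_quat(o['ee_rot']).as_matrix()\n",1)
s=s.replace("c,s=np.cos(np.radians(ps)),np.sin(np.radians(ps))\n","\n").replace("np.round([d[0]*c+d[1]*s,d[0]*s-d[1]*c,-d[2]],3)","np.round(R.T@d,3)").replace("x=x+[r[0]*c+r[1]*s,r[0]*s-r[1]*c,-r[2]];ps-=t","x=x+R@r;ps-=t;R=R@Rot.from_rotvec([0,0,np.radians(t)]).as_matrix()")
s=s.replace("print('at',x.round(4)","print('Z',R[:,2].round(3),'at',x.round(4)")
open('plan.py','w').write(s)
E
python3 - <<'E'
from plan import *
plan([((.533,-.2975,.14),72,-1),((.533,-.2975,.08),72,-1)],.03)
E
```

```text
Z [ 0.051 -0.023 -0.998] at [ 0.5355 -0.3066  0.1896] yaw 71.3 t 9.02 F [-0.1  0.4  0.5] g 0.996 j [ 0.86  0.34 -0.51  1.57  0.18  1.22 -0.01]
[[0.005, -0.005, 0.029, -0.4, -1], [0.003, -0.003, 0.02, -0.3, -1], [0.0, -0.002, 0.03, 0.0, -1], [0.001, -0.001, 0.03, 0.0, -1]]
```

Request:
apply_moves(commands=[[0.005,-0.005,0.025,-0.4,-1],[0.004,-0.003,0.017,-0.3,-1],[0,-0.001,0,0,-1],[0,0,0,0,-1]])

```text
clock: 9.35
position: [0.5335, -0.2956, 0.1487]
ee_rot: [0.808, 0.588, 0.015, 0.026]
ft_force: [0.2, 0.0, -0.4]
grip_width: 1.002
```

```bash
python3 - <<'E'
from plan import *
plan([((.533,-.2975,.08),72,-1)],.025)
E
```

```text
Z [ 0.055 -0.025 -0.998] at [ 0.5335 -0.2956  0.1487] yaw 72.1 t 9.35 F [ 0.2  0.  -0.4] g 1.002 j [ 0.85  0.36 -0.51  1.64  0.2   1.13 -0.02]
[[-0.001, -0.001, 0.025, 0.0, -1], [-0.0, -0.002, 0.025, 0.1, -1], [-0.0, -0.001, 0.019, 0.0, -1]]
```

Request:
apply_moves(commands=[[-0.001,-0.001,0.025,0,-1],[0,-0.002,0.025,0,-1],[0,-0.001,0.016,0,-1],[0,0,0,0,-1],[0,0,0,0,-1]], squeeze=40)

```text
clock: 9.77
position: [0.5381, -0.2975, 0.0906]
ee_rot: [0.807, 0.589, 0.017, 0.033]
ft_force: [0.4, -0.0, 0.8]
grip_width: 1.004
```

```bash
python3 - <<'E'
from plan import *
plan([((.533,-.2975,.079),72,-1)],.025)
E
```

```text
Z [ 0.066 -0.032 -0.997] at [ 0.5381 -0.2975  0.0906] yaw 72.3 t 9.77 F [ 0.4 -0.   0.8] g 1.004 j [ 0.83  0.42 -0.5   1.7   0.24  1.01 -0.05]
[[-0.001, -0.006, 0.011, 0.3, -1]]
```

Request:
apply_moves(commands=[[-0.001,-0.006,0.01,0,-1],[0,0,0,0,-1],[0,0,0,0,1],[0,0,0,0,1],[0,0,0,0,1]])

```text
clock: 10.18
position: [0.535, -0.2981, 0.0857]
ee_rot: [0.807, 0.589, 0.019, 0.036]
ft_force: [0.4, -1.1, -0.4]
grip_width: 0.605
```

Request:
apply_moves(commands=[[0,0,0,0,1],[0,0,0,0,1],[0,0,0,0,1]])

```text
clock: 10.43
position: [0.5351, -0.2983, 0.0872]
ee_rot: [0.807, 0.589, 0.019, 0.037]
ft_force: [-2.5, 1.2, 3.6]
grip_width: 0.28
```

```bash
python3 - <<'E'
from plan import *
plan([((.533,-.2975,.079),72,1)],.025)
E
```

```text
Z [ 0.073 -0.037 -0.997] at [ 0.5351 -0.2983  0.0872] yaw 72.3 t 10.43 F [-2.5  1.2  3.6] g 0.28 j [ 0.84  0.41 -0.5   1.71  0.24  0.99 -0.05]
[[0.0, -0.003, 0.008, 0.3, 1]]
```

```bash
python3 - <<'E'
from plan import *
plan([((.533,-.2975,.22),72,1)],.03)
E
```

```text
Z [ 0.073 -0.037 -0.997] at [ 0.5351 -0.2983  0.0872] yaw 72.3 t 10.43 F [-2.5  1.2  3.6] g 0.28 j [ 0.84  0.41 -0.5   1.71  0.24  0.99 -0.05]
[[-0.0, 0.002, -0.03, 0.1, 1], [-0.0, 0.002, -0.03, 0.0, 1], [-0.001, 0.002, -0.03, 0.1, 1], [-0.0, 0.002, -0.03, 0.0, 1], [-0.001, 0.001, -0.013, 0.1, 1]]
```

Request:
apply_moves(commands=[[0,0.002,-0.015,0,1],[0,0.002,-0.03,0,1],[-0.001,0.002,-0.03,0,1],[0,0.002,-0.03,0,1],[-0.001,0.001,-0.025,0,1]])

```text
clock: 10.85
position: [0.5294, -0.2961, 0.2148]
ee_rot: [0.807, 0.59, 0.016, 0.03]
ft_force: [0.0, -0.4, -0.6]
grip_width: 0.276
```

Request:
apply_moves(commands=[[0,0,0,0,1],[0,0,0,0,1]])

```text
clock: 11.02
position: [0.5316, -0.2971, 0.2212]
ee_rot: [0.807, 0.59, 0.017, 0.034]
ft_force: [0.6, 0.3, -2.3]
grip_width: 0.277
```

```bash
python3 - <<'E'
from plan import *
plan([((.533,-.2975,.22),72,1)],.03)
q,d=shot('scene'); np.savez('s6.npz',p=q,d=d,w=cloud('scene',d))
save(cv2.resize(q[110:260,60:220],(640,600)),'c6.png')
E
```

```text
Z [ 0.067 -0.034 -0.997] at [ 0.5316 -0.2971  0.2212] yaw 72.3 t 11.02 F [ 0.6  0.3 -2.3] g 0.277 j [ 0.87  0.29 -0.53  1.57  0.16  1.25  0.01]
[[0.0, 0.001, 0.001, 0.3, 1]]
```

View pics/c6.png

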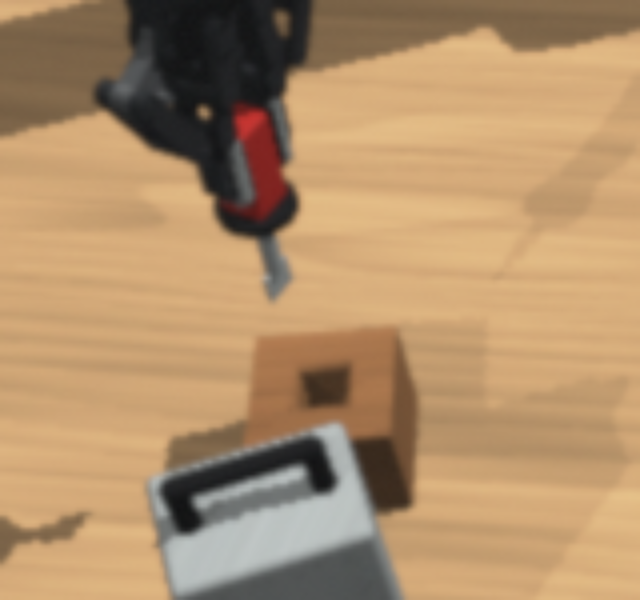

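The blade shows at crop (279,286), which is scene (129.6,181.3). Its edge runs along the jaw direction, so blade angle = yaw − 90°. I need tool yaw of about 85° at the screw, so go above it.

```bash
cat >> plan.py <<'E'
def proj(n,X):
    i=camera_info(n);K=np.array(i['camera_matrix']);R=Rot.from_quat(i['rotation']).as_matrix();c=R.T@(np.asarray(X)-np.array(i['xyz']));c=K@c;return (c[:2]/c[2]).round(1)
def tip(L=.077):
    o=manip.get_obs();R=Rot.from_quat(o['ee_rot']).as_matrix();return np.array(o['position'])+R[:,2]*L
E
python3 - <<'E'
from plan import *
t=tip();print('tip',t.round(4),proj('scene',t), 'slot centre',proj('scene',(.607,.1035,.108)))
plan([((.54,-.15,.25),78,1),((.60,.08,.25),85,1)],.04)
E
```

```text
tip [ 0.537  -0.2998  0.1446] [129.4 183.3] slot centre [329.1 237.6]
Z [ 0.068 -0.034 -0.997] at [ 0.5318 -0.2972  0.2213] yaw 72.3 t 11.07 F [-0.3  0.2 -0.9] g 0.276 j [ 0.87  0.29 -0.53  1.57  0.16  1.25  0.01]
[[0.038, -0.009, -0.009, -1.5, 1], [0.038, -0.008, -0.009, -1.5, 1], [0.038, -0.007, -0.009, -1.5, 1], [0.03, -0.005, -0.006, -1.2, 1], [0.04, 0.002, -0.001, -1.2, 1]]
[[0.04, 0.003, -0.001, -1.2, 1], [0.04, 0.003, -0.0, -1.2, 1], [0.04, 0.004, -0.001, -1.2, 1], [0.04, 0.005, -0.0, -1.1, 1], [0.036, 0.006, -0.001, -1.1, 1]]
```

Request:
apply_moves(commands=[[0.036,-0.009,-0.009,-1.5,1],[0.036,-0.008,-0.009,-1.5,1],[0.036,-0.007,-0.009,-1.5,1],[0.03,-0.005,-0.006,-1.2,1],[0.036,0.002,-0.001,-1.2,1]])

```text
clock: 11.48
position: [0.5437, -0.1246, 0.2435]
ee_rot: [0.774, 0.633, 0.011, 0.031]
ft_force: [1.4, -0.7, -0.9]
grip_width: 0.28
```

Request:
apply_moves(commands=[[0.036,0.003,-0.001,-1.2,1],[0.036,0.003,0,-1.2,1],[0.036,0.004,-0.001,-1.2,1],[0.03,0.005,0,-1.1,1],[0.02,0.006,-0.001,-1.1,1]])

```text
clock: 11.9
position: [0.5877, 0.0391, 0.2379]
ee_rot: [0.738, 0.674, 0.007, 0.029]
ft_force: [0.4, 0.1, -0.5]
grip_width: 0.278
```

```bash
python3 - <<'E'
from plan import *
t=tip();print('tip',t.round(4)); o=manip.get_obs()
T=np.array(o['position'])+np.array([.607,.1035,.128])-t;print('target',T.round(4))
plan([(T,85,1)],.03)
E
```

```text
tip [0.5915 0.0366 0.161 ]
target [0.6031 0.106  0.2049]
Z [ 0.05  -0.033 -0.998] at [0.5877 0.0391 0.2379] yaw 84.8 t 11.9 F [ 0.4  0.1 -0.5] g 0.278 j [ 0.45  0.3  -0.75  1.56  0.25  1.32 -0.42]
[[0.027, 0.003, 0.012, -0.1, 1], [0.027, 0.003, 0.013, -0.1, 1], [0.015, 0.002, 0.007, -0.0, 1]]
```

Request:
apply_moves(commands=[[0.025,0.003,0.008,0,1],[0.022,0.003,0.008,0,1],[0.01,0.002,0.006,0,1],[0,0,0,0,1],[0,0,0,0,1]])

```text
clock: 12.32
position: [0.6001, 0.1033, 0.2071]
ee_rot: [0.735, 0.678, 0.005, 0.025]
ft_force: [0.3, -0.6, -0.7]
grip_width: 0.272
```

```bash
python3 - <<'E'
from plan import *
t=tip();print('tip',t.round(4),proj('scene',t)); o=manip.get_obs()
T=np.array(o['position'])+np.array([.607,.1035,.118])-t;print('target',T.round(4))
plan([(T,85,1)],.03)
q,d=shot('scene');save(cv2.resize(q[190:265,285:375],(720,600),interpolation=cv2.INTER_CUBIC),'c7.png')
E
```

```text
tip [0.6033 0.101  0.1302] [328.7 229.2]
target [0.6038 0.1058 0.1949]
Z [ 0.042 -0.03  -0.999] at [0.6001 0.1033 0.2071] yaw 85.4 t 12.32 F [ 0.3 -0.6 -0.7] g 0.272 j [ 0.33  0.38 -0.76  1.54  0.31  1.3  -0.55]
[[0.003, 0.003, 0.012, 0.4, 1]]
```

View pics/c7.png

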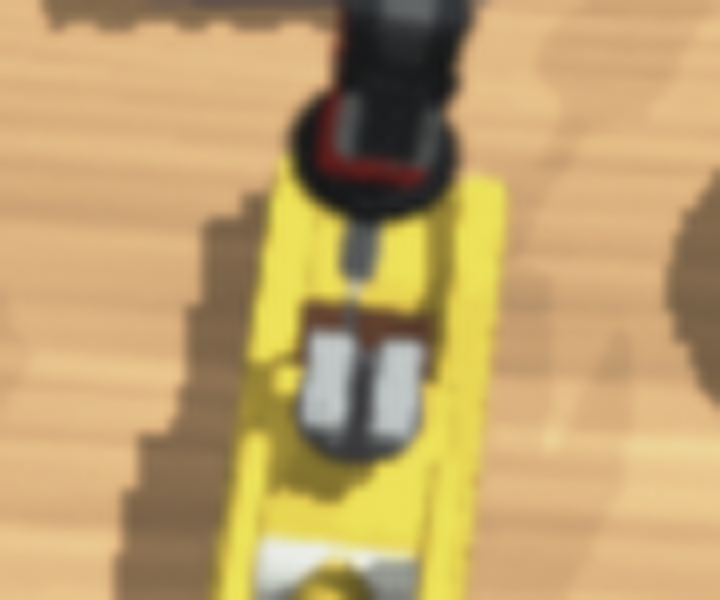

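The blade is seen edge-on at crop (351,300) with its tip at about (349,323). The slot centre is at crop (363,385), parallel to the blade. The tip needs about +4.5 mm in y and +3.5 mm in x.

Request:
apply_moves(commands=[[0.0045,0.0035,0.006,0,1],[0,0,0.004,0,1],[0,0,0,0,1],[0,0,0,0,1]])

```text
clock: 12.7
position: [0.6053, 0.1014, 0.1964]
ee_rot: [0.737, 0.675, 0.004, 0.026]
ft_force: [-0.3, -0.2, -1.4]
grip_width: 0.277
```

```bash
python3 - <<'E'
from plan import *
t=tip();print('tip',t.round(4),'want .607 .1056'); o=manip.get_obs()
T=np.array(o['position'])+np.array([.607,.1056,.112])-t
plan([(T,85,1)],.03)
E
```

```text
tip [0.6085 0.0989 0.1195] want .607 .1056
Z [ 0.042 -0.033 -0.999] at [0.6053 0.1014 0.1964] yaw 85.0 t 12.7 F [-0.3 -0.2 -1.4] g 0.277 j [ 0.32  0.4  -0.75  1.54  0.33  1.29 -0.56]
[[0.007, -0.002, 0.007, -0.0, 1]]
```

Request:
apply_moves(commands=[[0.0065,-0.0015,0.002,0,1],[0,0,0,0,1],[0,0,0,0,1],[0,0,0,0,1]])

```text
clock: 13.03
position: [0.6047, 0.1072, 0.1946]
ee_rot: [0.738, 0.675, 0.004, 0.027]
ft_force: [-0.4, -0.1, 0.1]
grip_width: 0.278
```

```bash
python3 - <<'E'
from plan import *
t=tip();print('tip',t.round(4),'want .607 .1056'); o=manip.get_obs()
T=np.array(o['position'])+np.array([.607,.1056,.112])-t
plan([(T,85,1)],.03)
E
```

```text
tip [0.608  0.1046 0.1177] want .607 .1056
Z [ 0.043 -0.034 -0.999] at [0.6047 0.1072 0.1946] yaw 84.8 t 13.03 F [-0.4 -0.1  0.1] g 0.278 j [ 0.31  0.4  -0.75  1.54  0.33  1.28 -0.57]
[[0.001, -0.001, 0.006, -0.2, 1]]
```

Request:
apply_moves(commands=[[0.001,-0.001,0.005,0,1],[0,0,0.004,0,1],[0,0,0,0,1],[0,0,0,0,1]])

```text
clock: 13.37
position: [0.6042, 0.1081, 0.1848]
ee_rot: [0.738, 0.675, 0.005, 0.027]
ft_force: [0.5, -0.6, -0.0]
grip_width: 0.275
```

```bash
python3 - <<'E'
from plan import *
t=tip();print('tip',t.round(4),'want .607 .1056',proj('scene',t),proj('scene',(.607,.1052,.108)), manip.get_obs()['ft_force'])
q,d=shot('scene');save(cv2.resize(q[205:260,297:363],(720,600),interpolation=cv2.INTER_CUBIC),'c8.png')
E
```

```text
tip [0.6075 0.1055 0.1079] want .607 .1056 [330.2 237.9] [330.  237.6] [ 0.45223415 -0.6445789  -0.04957381]
```

View pics/c8.png

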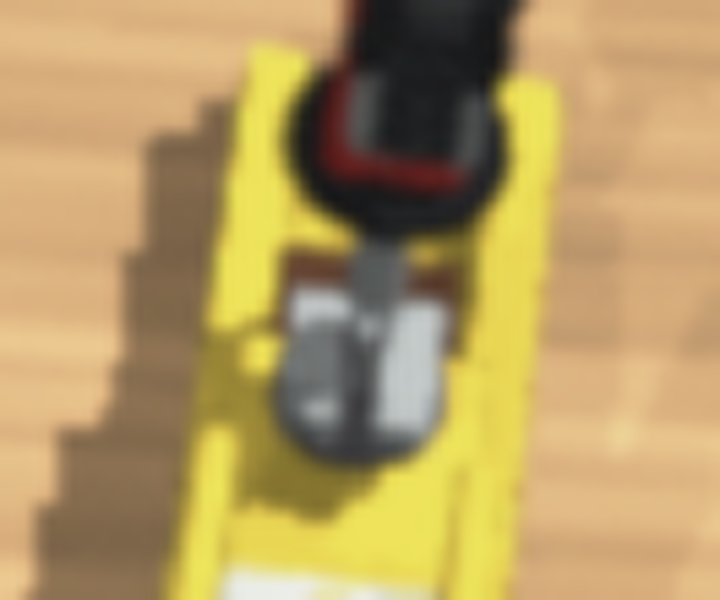

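The blade lines up with the slot: shank at crop (375,275), tip meeting the slot at about (365,350). Now I'll insert it.

Request:
apply_moves(commands=[[0,0,0.002,0,1],[0,0,0.002,0,1],[0,0,0,0,1]])

```text
clock: 13.67
position: [0.6044, 0.1078, 0.1805]
ee_rot: [0.738, 0.675, 0.005, 0.027]
ft_force: [-1.0, -0.2, -0.9]
grip_width: 0.277
```

Request:
apply_moves(commands=[[0,0,0.001,0,1],[0,0,0.001,0,1],[0,0,0,0,1]])

```text
clock: 13.92
position: [0.6045, 0.1077, 0.1783]
ee_rot: [0.738, 0.675, 0.005, 0.027]
ft_force: [0.5, 0.5, -1.7]
grip_width: 0.278
```

```bash
python3 - <<'E'
from plan import *
t=tip();print('tip',t.round(4))
plan([((.607,.1,.18),85,1)],1)
E
```

```text
tip [0.6079 0.1051 0.1014]
Z [ 0.043 -0.034 -0.998] at [0.6045 0.1077 0.1783] yaw 84.8 t 13.92 F [ 0.5  0.5 -1.7] g 0.278 j [ 0.31  0.41 -0.75  1.57  0.34  1.25 -0.58]
[[-0.008, 0.003, -0.001, -0.2, 1]]
```

The tip is at z≈.101 with no resistance, so it is in the slot. Now I'll turn clockwise while logging the torque.

```bash
cat > st.py <<'E'
from plan import *
o=manip.get_obs();R=Rot.from_quat(o['ee_rot']).as_matrix();t=tip()
print(f"t {float(o['clock']):.2f} yaw {yaw(o):.2f} Mz {o['torque'][2]:.3f} Mtool {R[:,2]@np.array(o['torque']):.3f} M",np.round(o['torque'],2),'F',np.round(o['ft_force'],1),'tip',t.round(4),'j7',round(float(o['joint_pos'][6]),2),'tau7',round(float(o['tau'][6]),3))
E
python3 st.py
```

```text
t 13.92 yaw 84.83 Mz 0.051 Mtool -0.051 M [0.05 0.08 0.05] F [ 0.5  0.5 -1.7] tip [0.6079 0.1051 0.1014] j7 -0.58 tau7 -0.009
```

Request:
apply_moves(commands=[[0,0,0,3,1],[0,0,0,3,1]])

```text
clock: 14.08
position: [0.6045, 0.1076, 0.1781]
ee_rot: [0.773, 0.634, 0.006, 0.027]
ft_force: [0.8, 0.3, -0.8]
grip_width: 0.275
```

```bash
python3 st.py
```

```text
t 14.08 yaw 78.75 Mz -0.034 Mtool 0.033 M [ 0.    0.01 -0.03] F [ 0.8  0.3 -0.8] tip [0.6079 0.1051 0.1013] j7 -0.68 tau7 1.451
```

Request:
apply_moves(commands=[[0,0,0,3,1],[0,0,0,3,1]])

```text
clock: 14.25
position: [0.6046, 0.1076, 0.1782]
ee_rot: [0.806, 0.591, 0.008, 0.026]
ft_force: [0.0, -0.0, -0.7]
grip_width: 0.276
```

```bash
python3 st.py
```

```text
t 14.25 yaw 72.46 Mz 0.002 Mtool -0.002 M [0.09 0.14 0.  ] F [ 0.  -0.  -0.7] tip [0.6079 0.105  0.1013] j7 -0.79 tau7 1.327
```

Request:
apply_moves(commands=[[0,0,0,3,1],[0,0,0,3,1]])

```text
clock: 14.42
position: [0.6046, 0.1073, 0.1782]
ee_rot: [0.838, 0.546, 0.009, 0.026]
ft_force: [0.7, 0.8, -2.5]
grip_width: 0.272
```

```bash
python3 st.py
```

```text
t 14.42 yaw 66.15 Mz 0.084 Mtool -0.084 M [0.01 0.03 0.08] F [ 0.7  0.8 -2.5] tip [0.6079 0.1046 0.1013] j7 -0.89 tau7 1.202
```

Request:
apply_moves(commands=[[0,0,0.0002,3,1]])

```text
clock: 14.5
position: [0.6046, 0.1072, 0.178]
ee_rot: [0.852, 0.522, 0.009, 0.026]
ft_force: [0.2, 0.2, -1.6]
grip_width: 0.275
```

```bash
python3 st.py
```

```text
t 14.50 yaw 63.00 Mz 0.050 Mtool -0.040 M [ 0.12 -0.12  0.05] F [ 0.2  0.2 -1.6] tip [0.6079 0.1046 0.1011] j7 -0.95 tau7 1.211
```

Request:
apply_moves(commands=[[0,0,0.0002,3,1]])

```text
clock: 14.58
position: [0.6047, 0.1072, 0.1777]
ee_rot: [0.866, 0.499, 0.01, 0.026]
ft_force: [0.8, 0.4, -2.2]
grip_width: 0.274
```

```bash
python3 st.py
```

```text
t 14.58 yaw 59.86 Mz 0.154 Mtool -0.151 M [ 0.05 -0.05  0.15] F [ 0.8  0.4 -2.2] tip [0.608  0.1046 0.1009] j7 -1.0 tau7 1.212
```

Request:
apply_moves(commands=[[0,0,0.0002,3,1]])

```text
clock: 14.67
position: [0.6048, 0.1072, 0.1775]
ee_rot: [0.88, 0.475, 0.011, 0.025]
ft_force: [1.1, -0.4, -1.7]
grip_width: 0.276
```

```bash
python3 st.py
```

```text
t 14.67 yaw 56.72 Mz 0.072 Mtool -0.070 M [ 0.01 -0.05  0.07] F [ 1.1 -0.4 -1.7] tip [0.6081 0.1046 0.1006] j7 -1.05 tau7 1.213
```

Request:
apply_moves(commands=[[0,0,0.0002,3,1]])

```text
clock: 14.75
position: [0.6048, 0.1072, 0.1773]
ee_rot: [0.892, 0.451, 0.012, 0.025]
ft_force: [0.7, 0.9, -2.2]
grip_width: 0.271
```

```bash
python3 st.py
```

```text
t 14.75 yaw 53.58 Mz 0.124 Mtool -0.122 M [-0.01 -0.06  0.12] F [ 0.7  0.9 -2.2] tip [0.6082 0.1046 0.1004] j7 -1.1 tau7 1.214
```

Request:
apply_moves(commands=[[0,0,0.0002,3,1]])

```text
clock: 14.83
position: [0.6049, 0.1072, 0.1771]
ee_rot: [0.904, 0.426, 0.013, 0.025]
ft_force: [0.7, 0.1, -1.3]
grip_width: 0.272
```

```bash
python3 st.py
```

```text
t 14.83 yaw 50.44 Mz 0.092 Mtool -0.089 M [ 0.03 -0.06  0.09] F [ 0.7  0.1 -1.3] tip [0.6082 0.1046 0.1002] j7 -1.15 tau7 1.214
```

Joint 7's torque reads very cleanly (about 1.213, constant while the screw turns freely), and Mz ≈ 0.09 means it is engaged. I'll continue and watch for the drop in tau7.

Request:
apply_moves(commands=[[0,0,0.0002,3,1],[0,0,0.0002,3,1]])

```text
clock: 15.0
position: [0.605, 0.1072, 0.1767]
ee_rot: [0.926, 0.376, 0.014, 0.024]
ft_force: [0.4, 0.8, -1.4]
grip_width: 0.273
```

```bash
python3 st.py
```

```text
t 15.00 yaw 44.15 Mz 0.044 Mtool -0.045 M [-0.02  0.    0.04] F [ 0.4  0.8 -1.4] tip [0.6084 0.1045 0.0998] j7 -1.26 tau7 1.216
```

Request:
apply_moves(commands=[[0,0,0.0002,3,1],[0,0,0.0002,3,1]])

```text
clock: 15.17
position: [0.6051, 0.1071, 0.1762]
ee_rot: [0.946, 0.324, 0.015, 0.023]
ft_force: [1.0, -0.7, -2.4]
grip_width: 0.277
```

```bash
python3 st.py
```

```text
t 15.17 yaw 37.87 Mz 0.081 Mtool -0.081 M [-0.02 -0.    0.08] F [ 1.  -0.7 -2.4] tip [0.6085 0.1045 0.0993] j7 -1.36 tau7 1.217
```

Request:
apply_moves(commands=[[0,0,0.0002,3,1],[0,0,0.0002,3,1]])

```text
clock: 15.33
position: [0.6053, 0.1071, 0.1759]
ee_rot: [0.962, 0.272, 0.017, 0.023]
ft_force: [-0.1, -0.8, -1.0]
grip_width: 0.276
```

```bash
python3 st.py
```

```text
t 15.33 yaw 31.59 Mz 0.133 Mtool -0.138 M [-0.09  0.04  0.13] F [-0.1 -0.8 -1. ] tip [0.6087 0.1045 0.099 ] j7 -1.47 tau7 1.177
```

Tau7 dropped by 0.040 at yaw 31.6°, which puts the screw about 0.095 rad past touch (~6 N). I'll stop here and check.

Request:
apply_moves(commands=[[0,0,0,0,1]])

```text
clock: 15.42
position: [0.6052, 0.1071, 0.1759]
ee_rot: [0.962, 0.271, 0.017, 0.023]
ft_force: [0.2, -0.4, -1.6]
grip_width: 0.276
```

```bash
python3 st.py
```

```text
t 15.42 yaw 31.46 Mz 0.083 Mtool -0.087 M [-0.01  0.11  0.08] F [ 0.2 -0.4 -1.6] tip [0.6087 0.1045 0.099 ] j7 -1.47 tau7 -1.212
```

Request:
apply_moves(commands=[[0,0,0,2,1]])

```text
clock: 15.5
position: [0.6052, 0.1071, 0.1758]
ee_rot: [0.967, 0.255, 0.017, 0.023]
ft_force: [0.5, -0.2, -2.0]
grip_width: 0.275
```

```bash
python3 st.py
```

```text
t 15.50 yaw 29.58 Mz 0.160 Mtool -0.163 M [-0.09 -0.04  0.16] F [ 0.5 -0.2 -2. ] tip [0.6086 0.1044 0.099 ] j7 -1.5 tau7 1.155
```

Request:
apply_moves(commands=[[0,0,0,0,1]])

```text
clock: 15.58
position: [0.6052, 0.1071, 0.1758]
ee_rot: [0.967, 0.255, 0.017, 0.023]
ft_force: [0.4, -0.6, -1.9]
grip_width: 0.275
```

```bash
python3 st.py; python3 - <<'E'
from h import *
m=[]
for _ in range(6): shot('top'); m.append(manip.get_obs()['torque'][2])
print(np.round(m,3),np.mean(m))
E
```

```text
t 15.58 yaw 29.59 Mz 0.109 Mtool -0.108 M [-0.03 -0.06  0.11] F [ 0.4 -0.6 -1.9] tip [0.6086 0.1044 0.0989] j7 -1.5 tau7 -0.906
[0.175 0.202 0.089 0.127 0.137 0.148] 0.14633658462830415
```

Static Mz averages 0.146 against ~0.088 when free, so about +0.058 N m, or ~8 N. The turn past touch is at most 0.145 rad and tau7 agrees, so the foot force is about 5.5–8.7 N. I'll back the blade off inside the play and lift out.

Request:
apply_moves(commands=[[0,0,0,-3,1],[0,0,0,-3,1],[0,0,0,0,1]])

```text
clock: 16.13
position: [0.6052, 0.1073, 0.1759]
ee_rot: [0.951, 0.308, 0.016, 0.023]
ft_force: [-0.0, -0.1, -1.9]
grip_width: 0.277
```

```bash
python3 st.py;python3 - <<'E'
from plan import *
x=np.array(manip.get_obs()['position'])
plan([(x+[0,0,.02],35.6,1),((.59,.08,.25),42,1),((.54,-.15,.25),60,1),((.531,-.2966,.221),72,1)],.036)
E
```

```text
t 16.13 yaw 35.95 Mz 0.005 Mtool -0.006 M [0.07 0.13 0.  ] F [-0.  -0.1 -1.9] tip [0.6087 0.1046 0.0991] j7 -1.4 tau7 0.999
Z [ 0.045 -0.034 -0.998] at [0.6052 0.1073 0.1759] yaw 35.9 t 16.13 F [-0.  -0.1 -1.9] g 0.277 j [ 0.21  0.38 -0.61  1.57  0.28  1.23 -1.4 ]
[[0.0, 0.001, -0.02, 0.3, 1], [-0.016, 0.009, -0.031, -3.7, 1], [-0.012, 0.007, -0.023, -2.7, 1], [-0.029, 0.021, 0.001, -2.8, 1], [-0.03, 0.02, 0.001, -2.7, 1]]
[[-0.031, 0.018, 0.001, -2.8, 1], [-0.032, 0.016, 0.001, -2.7, 1], [-0.033, 0.015, 0.001, -2.7, 1], [-0.033, 0.013, 0.001, -2.8, 1], [-0.018, 0.007, -0.0, -1.5, 1]]
[[-0.032, 0.015, 0.008, -2.9, 1], [-0.032, 0.014, 0.008, -2.9, 1], [-0.033, 0.012, 0.008, -2.8, 1], [-0.034, 0.01, 0.008, -2.9, 1], [-0.005, 0.002, 0.002, -0.5, 1]]
```

Request:
apply_moves(commands=[[0,0,-0.01,0,1],[0,0.001,-0.012,0,1],[-0.016,0.009,-0.031,-3.7,1],[-0.012,0.007,-0.023,-2.7,1],[-0.029,0.021,0.001,-2.8,1]])

```text
clock: 16.55
position: [0.5813, 0.0519, 0.258]
ee_rot: [0.921, 0.388, 0.014, 0.022]
ft_force: [0.7, 1.0, -0.8]
grip_width: 0.277
```

Request:
apply_moves(commands=[[-0.03,0.02,0.001,-2.7,1],[-0.031,0.018,0.001,-2.8,1],[-0.032,0.016,0.001,-2.7,1],[-0.033,0.015,0.001,-2.7,1],[-0.033,0.013,0.001,-2.8,1]])

```text
clock: 16.97
position: [0.5459, -0.128, 0.2674]
ee_rot: [0.865, 0.501, 0.017, 0.027]
ft_force: [1.1, -1.2, -1.7]
grip_width: 0.276
```

```bash
python3 - <<'E'
from plan import *
plan([((.531,-.2966,.221),72,1)],.036)
E
```

```text
Z [ 0.056 -0.03  -0.998] at [ 0.5459 -0.128   0.2674] yaw 60.2 t 16.97 F [ 1.1 -1.2 -1.7] g 0.276 j [ 0.63  0.17 -0.55  1.61  0.12  1.33 -0.46]
[[-0.032, 0.014, 0.01, -2.4, 1], [-0.032, 0.013, 0.01, -2.4, 1], [-0.033, 0.011, 0.011, -2.5, 1], [-0.033, 0.01, 0.011, -2.4, 1], [-0.028, 0.007, 0.009, -2.1, 1]]
```

Request:
apply_moves(commands=[[-0.032,0.014,0.01,-2.4,1],[-0.032,0.013,0.01,-2.4,1],[-0.033,0.011,0.011,-2.5,1],[-0.03,0.009,0.008,-2.4,1],[-0.014,0.004,0,-2.1,1]])

```text
clock: 17.38
position: [0.5303, -0.2915, 0.2406]
ee_rot: [0.809, 0.587, 0.015, 0.034]
ft_force: [-1.3, -0.7, -1.1]
grip_width: 0.278
```

Request:
apply_moves(commands=[[0,0,0,0,1],[0,0,0,0,1]])

```text
clock: 17.55
position: [0.5289, -0.2966, 0.2423]
ee_rot: [0.811, 0.584, 0.015, 0.035]
ft_force: [-0.2, -0.3, -0.3]
grip_width: 0.274
```

```bash
python3 st.py; python3 - <<'E'
from plan import *
plan([((.531,-.2966,.19),72,1)],.036)
E
```

```text
t 17.55 yaw 71.49 Mz 0.058 Mtool -0.057 M [0.06 0.06 0.06] F [-0.2 -0.3 -0.3] tip [ 0.5339 -0.2996  0.1655] j7 0.02 tau7 0.408
Z [ 0.065 -0.039 -0.997] at [ 0.5289 -0.2966  0.2423] yaw 71.5 t 17.55 F [-0.2 -0.3 -0.3] g 0.274 j [ 0.81  0.26 -0.46  1.55  0.13  1.28  0.02]
[[0.001, -0.001, 0.036, -0.3, 1], [0.0, -0.001, 0.016, -0.2, 1]]
```

```bash
python3 - <<'E'
from plan import *
print('hole scene',ray('scene',[[141.1,205.9]],.065).round(4))
plan([((.529,-.2962,.16),72,1),((.529,-.2962,.12),72,1)],.03)
E
```

```text
hole scene [[ 0.5311 -0.2956]]
Z [ 0.065 -0.039 -0.997] at [ 0.5289 -0.2966  0.2423] yaw 71.5 t 17.55 F [-0.2 -0.3 -0.3] g 0.274 j [ 0.81  0.26 -0.46  1.55  0.13  1.28  0.02]
[[0.001, -0.002, 0.03, -0.2, 1], [0.0, -0.002, 0.03, -0.2, 1], [0.001, -0.002, 0.022, -0.1, 1], [0.0, -0.002, 0.03, -0.0, 1], [0.0, -0.001, 0.01, -0.0, 1]]
```

Request:
apply_moves(commands=[[0.001,-0.002,0.03,-0.2,1],[0,-0.002,0.03,-0.2,1],[0.001,-0.002,0.022,-0.1,1],[0,0,0,0,1],[0,0,0,0,1]])

```text
clock: 17.97
position: [0.5339, -0.2908, 0.1652]
ee_rot: [0.808, 0.587, 0.018, 0.039]
ft_force: [0.1, -0.5, -0.2]
grip_width: 0.28
```

```bash
python3 st.py; python3 - <<'E'
from plan import *
o=manip.get_obs();Z=Rot.from_quat(o['ee_rot']).as_matrix()[:,2];t=tip()
T=np.array([.532,-.2975,0])-Z*.06; T[2]=.125; print(T.round(4))
plan([(T,72,1)],.02)
E
```

```text
t 17.97 yaw 71.92 Mz 0.021 Mtool -0.019 M [0.05 0.07 0.02] F [ 0.1 -0.5 -0.2] tip [ 0.5396 -0.294   0.0884] j7 -0.01 tau7 -0.026
[ 0.5276 -0.295   0.125 ]
Z [ 0.074 -0.041 -0.996] at [ 0.5339 -0.2908  0.1652] yaw 71.9 t 17.97 F [ 0.1 -0.5 -0.2] g 0.28 j [ 0.8   0.31 -0.46  1.65  0.17  1.12 -0.01]
[[-0.003, -0.004, 0.019, -0.0, 1], [-0.002, -0.004, 0.02, -0.1, 1]]
```

Request:
apply_moves(commands=[[-0.006,-0.005,0.003,0,1],[0,0,0,0,1],[0,0,0,0,1],[0,0,0,0,1]])

```text
clock: 18.3
position: [0.5297, -0.2941, 0.1677]
ee_rot: [0.808, 0.587, 0.019, 0.041]
ft_force: [-0.5, 0.2, -0.4]
grip_width: 0.275
```

```bash
python3 st.py; python3 - <<'E'
from plan import *
T=manip.get_obs()['position']; plan([((.5276,-.295,T[2]),72,1),((.5276,-.295,T[2]-.02),72,1)],.02)
q,d=shot('scene');save(cv2.resize(q[150:240,100:190],(600,600),interpolation=cv2.INTER_CUBIC),'c9.png')
E
```

```text
t 18.30 yaw 71.99 Mz -0.013 Mtool 0.013 M [ 0.08  0.13 -0.01] F [-0.5  0.2 -0.4] tip [ 0.5358 -0.2975  0.091 ] j7 0.0 tau7 0.019
Z [ 0.08  -0.044 -0.996] at [ 0.5297 -0.2941  0.1677] yaw 72.0 t 18.3 F [-0.5  0.2 -0.4] g 0.275 j [ 0.81  0.3  -0.46  1.66  0.16  1.12  0.  ]
[[-0.002, -0.002, -0.0, -0.0, 1], [0.001, -0.001, 0.02, -0.0, 1]]
```

View pics/c9.png

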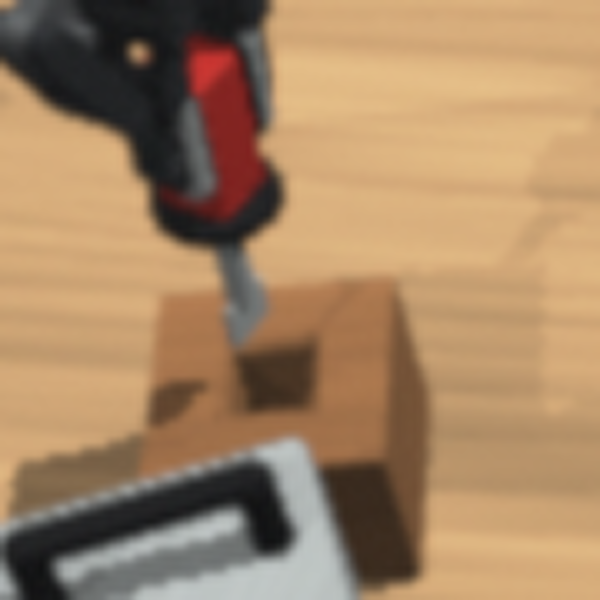

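```bash
python3 - <<'E'
from plan import *
t=tip();print('tip',t.round(4),'proj',proj('scene',t),'seen at z',ray('scene',[[137.1,198.4]],t[2]).round(4),'hole',ray('scene',[[141.6,206.3]],.065).round(4))
E
```

```text
tip [ 0.5361 -0.2975  0.0912] proj [136.8 199.9] seen at z [[ 0.5322 -0.2979]] hole [[ 0.532  -0.2942]]
```

The tip at crop (250,325) sits about 3 mm to -y of the hole centre (crop (280,378)). I'll shift it and descend.

Request:
apply_moves(commands=[[0.0025,-0.0015,0,0,1],[0,-0.001,0.012,0,1],[0,0,0,0,1],[0,0,0,0,1]])

```text
clock: 18.68
position: [0.53, -0.2914, 0.156]
ee_rot: [0.808, 0.587, 0.02, 0.043]
ft_force: [-0.3, -0.2, -1.3]
grip_width: 0.275
```

```bash
python3 st.py
```

```text
t 18.68 yaw 71.98 Mz 0.003 Mtool -0.003 M [0.07 0.14 0.  ] F [-0.3 -0.2 -1.3] tip [ 0.5364 -0.2949  0.0794] j7 -0.01 tau7 -0.018
```

Request:
apply_moves(commands=[[-0.001,-0.003,0.008,0,1],[0,-0.001,0.01,0,1],[0,0,0,0,1],[0,0,0,0,1]])

```text
clock: 19.02
position: [0.5265, -0.2918, 0.1346]
ee_rot: [0.808, 0.587, 0.02, 0.042]
ft_force: [0.4, -0.9, -0.5]
grip_width: 0.28
```

```bash
python3 st.py
```

```text
t 19.02 yaw 71.97 Mz -0.014 Mtool 0.013 M [ 0.03  0.07 -0.01] F [ 0.4 -0.9 -0.5] tip [ 0.5327 -0.2953  0.0579] j7 -0.01 tau7 -0.011
```

The tip is inside the hole with no contact force. Lowering further.

Request:
apply_moves(commands=[[0,-0.001,0.012,0,1],[0,-0.001,0.012,0,1],[0,0,0,0,1],[0,0,0,0,1]])

```text
clock: 19.35
position: [0.5262, -0.2923, 0.1073]
ee_rot: [0.808, 0.587, 0.02, 0.041]
ft_force: [0.4, 0.1, -1.1]
grip_width: 0.276
```

```bash
python3 st.py
```

```text
t 19.35 yaw 71.97 Mz -0.059 Mtool 0.060 M [ 0.06  0.08 -0.06] F [ 0.4  0.1 -1.1] tip [ 0.5324 -0.2956  0.0306] j7 -0.03 tau7 -0.026
```

Request:
apply_moves(commands=[[-0.001,0.001,0.01,0,1],[0,0,0.004,0,1],[0,0,0,0,1]])

```text
clock: 19.6
position: [0.5283, -0.2943, 0.092]
ee_rot: [0.808, 0.587, 0.02, 0.041]
ft_force: [1.0, 0.2, -0.9]
grip_width: 0.274
```

Request:
apply_moves(commands=[[0,0,0.002,0,1],[0,0,0.001,0,1],[0,0,0,0,1]])

```text
clock: 19.85
position: [0.5287, -0.2945, 0.0887]
ee_rot: [0.808, 0.587, 0.02, 0.041]
ft_force: [-0.8, 0.0, -0.9]
grip_width: 0.277
```

```bash
python3 st.py
```

```text
t 19.85 yaw 71.97 Mz -0.002 Mtool 0.002 M [ 0.07  0.14 -0.  ] F [-0.8  0.  -0.9] tip [ 0.5349 -0.2979  0.012 ] j7 -0.03 tau7 -0.014
```

Request:
apply_moves(commands=[[0,0,0.001,0,1],[0,0,0,0,1]])

```text
clock: 20.02
position: [0.5291, -0.2947, 0.0882]
ee_rot: [0.808, 0.587, 0.02, 0.042]
ft_force: [-0.4, -0.5, -0.6]
grip_width: 0.269
```

Request:
apply_moves(commands=[[0,0,0.001,0,1],[0,0,0,0,1],[0,0,0,0,0.2],[0,0,0,0,0],[0,0,0,0,-0.3]])

```text
clock: 20.43
position: [0.53, -0.2951, 0.0888]
ee_rot: [0.808, 0.587, 0.02, 0.043]
ft_force: [-0.3, -0.1, 0.3]
grip_width: 0.626
```

Request:
apply_moves(commands=[[0,0,0,0,-1],[0,0,0,0,-1],[0,0,0,0,-1],[0,0,0,0,-1]])

```text
clock: 20.77
position: [0.5301, -0.2952, 0.0887]
ee_rot: [0.808, 0.587, 0.02, 0.043]
ft_force: [-0.1, -0.3, 0.0]
grip_width: 1.003
```

```bash
python3 st.py; python3 - <<'E'
from plan import *
x=np.array(manip.get_obs()['position']); plan([(x+[0,0,.12],72,-1)],.03)
E
```

```text
t 20.77 yaw 71.96 Mz 0.023 Mtool -0.024 M [0.05 0.12 0.02] F [-0.1 -0.3  0. ] tip [ 0.5365 -0.2987  0.0121] j7 -0.04 tau7 -0.0
Z [ 0.083 -0.046 -0.995] at [ 0.5301 -0.2952  0.0887] yaw 72.0 t 20.77 F [-0.1 -0.3  0. ] g 1.003 j [ 0.8   0.38 -0.44  1.74  0.21  0.96 -0.04]
[[-0.001, 0.003, -0.03, -0.0, -1], [-0.0, 0.003, -0.03, -0.0, -1], [-0.001, 0.003, -0.03, -0.0, -1], [-0.0, 0.002, -0.029, -0.0, -1]]
```

Open and clear. Now I'll rise and look at the driver and the press.

Request:
apply_moves(commands=[[0,0.002,-0.015,0,-1],[0,0.003,-0.03,0,-1],[-0.001,0.003,-0.03,0,-1],[0,0.003,-0.03,0,-1],[0,0.002,-0.03,0,-1]])

```text
clock: 21.18
position: [0.5269, -0.2921, 0.2208]
ee_rot: [0.808, 0.588, 0.018, 0.036]
ft_force: [-0.1, -0.9, -0.2]
grip_width: 0.995
```

Request:
apply_moves(commands=[[-0.03,-0.02,-0.01,0,-1],[-0.03,-0.02,0,0,-1],[-0.03,-0.02,0,0,-1],[-0.03,-0.02,0,0,-1],[0,0,0,0,-1]])

```text
clock: 21.6
position: [0.4145, -0.3836, 0.2357]
ee_rot: [0.806, 0.591, 0.021, 0.043]
ft_force: [0.3, -1.1, -0.5]
grip_width: 0.996
```

```bash
python3 st.py; python3 - <<'E'
from plan import *
p,d=shot('top');q,_=shot('scene');w=cloud('top',d)
o=np.zeros((600,800,3),np.uint8)
o[:,:400]=cv2.resize(p[140:260,215:295],(400,600),interpolation=cv2.INTER_CUBIC);o[:300,400:]=cv2.resize(q[165:250,90:203],(400,300));o[300:,400:]=cv2.resize(q[190:280,270:390],(400,300));save(o,'c10.png')
hsv=cv2.cvtColor(p,cv2.COLOR_RGB2HSV).astype(int);H,S,V=[hsv[...,k] for k in range(3)]
x,y,z=w[...,0],w[...,1],w[...,2]
dk=(V<90)&(x>.35)&(x<.65)&(y>.05)&(y<.16)&(z>.038)&(z<.055)
k=cv2.connectedComponentsWithStats(dk.astype(np.uint8));j=1+np.argmax(k[2][1:,4]);v,u=np.nonzero(k[1]==j);print('block',rect(ray('top',np.c_[u,v],.046)))
red=((H<8)|(H>172))&(S>140)&(V>70)&(y<-.1)&(y>-.5)&(x<.7)
v,u=np.nonzero(red&(z>.117));print('handle',len(v),rect(ray('top',np.c_[u,v],.123)),np.percentile(z[red],[50,95]).round(3))
E
```

```text
t 21.60 yaw 72.44 Mz 0.017 Mtool -0.023 M [-0.01  0.12  0.02] F [ 0.3 -1.1 -0.5] tip [ 0.4209 -0.387   0.159 ] j7 0.33 tau7 1.603
block ([564.0, 102.8], [36.0, 55.6], 86.0)
handle 93 ([529.7, -297.9], [23.8, 23.4], 71.8) [0.12  0.126]
```

View pics/c10.png

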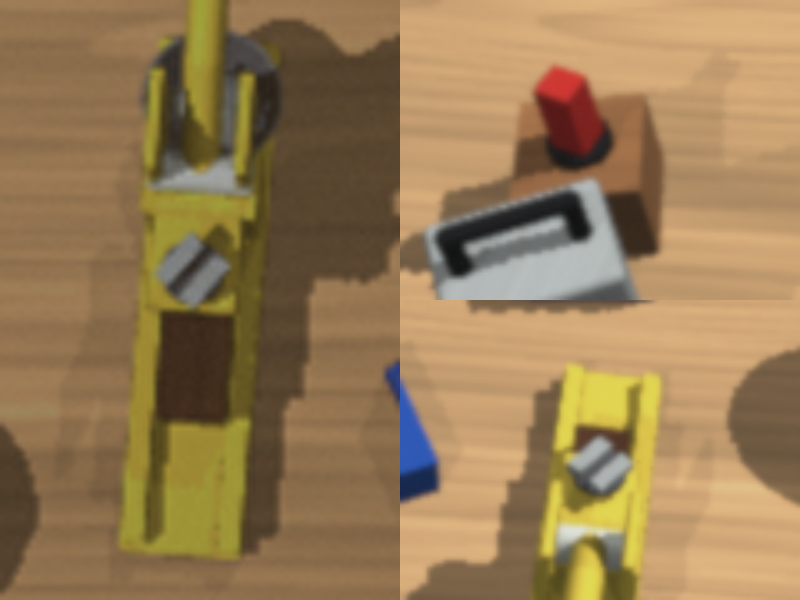

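The final picture shows the driver upright in its stand (crop (570,110)), at the same place and yaw as at the start. The block's near end is at x≈.536, matching the home estimate (.5366), and the screw has turned about 40°. Handing in.

```bash
python3 -c "
from workcell import workorder; print(workorder.hand_in())"
```

```text
the job is handed in; nothing more can be done
None
```

The job is done and handed in at about 21.6 s on the robot's clock; the hand-in gave no verdict.

- **Block home:** I slid it 46 mm to the post, feeling a firm stop at about 15 N. In the last picture its near end is at x≈.536, against .5366 expected for home.
- **First push missed:** The fingers rose and hovered just over the block, with no force felt on them. I backed off and pushed again from lower down.
- **Light nip:** I turned the screw clockwise about 40°. I estimate 5.5–8.7 N under the foot, inside the 3–12 N window. The estimate rests on how far the screw went past the felt touch, and on the torque rising from about 0.09 to 0.15 N m. Single torque readings were noisy (about ±0.04 N m), and I did not test the drag by moving the block.
- **Driver back:** It stands upright in its stand, with its collar seated and its handle within about 2 mm of where it started.
- **Other things:** I moved nothing else. The last picture covered only the press and stand areas, so the bowl, pestle and lid were not looked at again. The gripper ended open and clear of everything.

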